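# Load the mixer and latch its guard

## Task

Stand the sample vial (the tallest of the three small containers in a row on the left) upright in the round holder of the bench mixer and let go of it. Then slide the mixer's clear guard over it, pushing on against the spring buffers until the latch clicks in and the guard stays shut when you let go. Be gentle: never press on the guard with more than 25 N, and leave the other two containers where they are.

Things in the scene. Friction and masses are not known exactly. Their poses are not given: they have to be found in the camera images.
- mixer: bench mixer, fixed: white base 135 x 330 mm, deck 30 mm above the bench. Origin: on its underside, mid-width, 10 mm short of mid-length; z up, +y is the way the guard slides shut. A grey upright end frame near y = 140 mm (top 124 mm up) carries two buffers and the latch (top 139 mm up, 148 lifted); its setting differs by up to 8 mm either way and is not reported
- holder_floor (a point): centre of the floor of the holder, a black ring on the mixer's deck at mixer (0, 37, 30) mm; bore 41 mm, outside 56 mm, 18 mm deep, square rim, open at the top
- vial_mid (a point): the sample vial: white round vial, black cap, 36 mm diameter up to 52 mm, then a sloping shoulder, cap 26 mm, 78 mm tall, about 56 g; the point is on its axis half-way up (39 mm). It stands on the bench in a row of three with the short vial and the squat jar, in any order, about 95 mm apart; the row runs away from the robot and leftward, about 0.4 rad from +x
- guard_fin (a point): centre of the top edge of the black push fin on the guard's roof. The fin is 50 mm wide, 12 mm thick along the sliding direction and 34 mm high above the roof (roof top 122 mm above the bench); 101 mm behind the guard's leading edge, 19 mm before its trailing end; free room on both sides
- guard (a joint): clear hood 106 x 120 mm, m travelled from fully open (0) to shut; starts 0-0.015, holder uncovered. Friction 2.5 N. All +-0.008: at 0.111 its ramp meets the latch (push 5-6 N); at 0.1415 it meets spring buffers (2 N, then 2 N/mm, hard stop after 6 mm); at 0.145 the latch catches, about 12 N of push; hard stop 2.5 mm on, about 17 N. Let go earlier, it springs back
- latch (a joint): spring latch arm, 16 mm wide, hinged on the end frame, reaching 58 mm over the guard's roof; lift of its tooth in rad: 0 with nothing under it, rising to about 0.145 as it rides up the guard's ramp and over its ridge, about 0.073 once it has dropped in behind the ridge and holds the guard shut
- short_vial: bystander: short round brown vial, 33 mm diameter, 58 mm tall; origin at the centre of its underside
- squat_jar: bystander: squat jar, 42 mm diameter, 56 mm tall; origin at the centre of its underside
Things that resemble listed ones, but are neither listed nor needed, are in the scene too. What is shaped like the part that bears vial_mid but pink is not meant.

How it is judged:
On the way, in this order (a step that is already met when the one before it is completed fails the run):
1. the sample vial stands upright in the holder, let go, the guard still open (horizontal distance between vial_mid and holder_floor below 0.006 m and z of vial_mid in the frame of holder_floor below 0.043 m and angle between vial_mid's own z axis and vertical below 0.15 rad and contact force between the fingers and sample_vial below 0.1 N and value of joint guard below 0.05 m), for 0.2 s.
2. the guard is shut and the latch has dropped in (value of joint guard above 0.134 m and value of joint latch between 0.045 and 0.105 rad), for 0.2 s.
At the end, for the whole second after the job is handed in: the sample vial stands upright (within 0.15 rad) in the holder, on its floor (within 4 mm) and centred within 6 mm, and the guard is shut (beyond 0.134 m) with the latch dropped in behind its ridge (latch between 0.045 and 0.105 rad), staying so with the robot clear (all of step 2 and horizontal distance between vial_mid and holder_floor below 0.006 m and z of vial_mid in the frame of holder_floor below 0.043 m and angle between vial_mid's own z axis and vertical below 0.15 rad); the robot touches nothing.
It fails at once if the guard pressed with more than 25 N (contact force between any of the fingers, the arm and guard above 25 N).
It fails at once if the short vial or the squat jar moved by more than 30 mm (distance of any of short_vial, squat_jar from where it was at the start of the episode above 0.03 m).
It also fails if it takes over 72 s, if anything falls off the work surface, if the arm or the gripper's body presses on something with over 40 N, if the wrist force passes 120 N, or if a joint passes its speed limit or range.

## Robot

A 6-joint arm with a two-finger parallel gripper is mounted at the origin on a cart in front of the work surface, level with it; the furniture and walls round the work are solid. World frame = base frame: x ahead of the robot, y to its left, z up, the work surface at z = 0. Lengths are in m, angles in rad, forces in N, time in s.
With the tool pointing down it reaches from about 0.35 to 0.8 m from the base axis. Payload 7.3 kg.
Tool frame: the origin (TCP) lies between the finger pads; the fingertips stand 11 mm ahead of it and the grasp point (between the pads) lies 8 mm behind it; x points along the fingers, y is the direction in which the jaws open and shut, and the axes are right-handed (so a half turn about x gives the same grasp; the last joint's range is limited). The gripper opens to 85 mm and grips with 20 to 120 N. Pads are 22 mm wide; open, the fingers measure 114 mm over their backs; the gripper's body (76 mm by 85 mm) begins 54 mm behind the grasp point. The pads swing forward as they close: fully open they stand 13 mm farther back than shut.
Start: joints at [-1.272, 0.342, 1.524, -0, 1.275, -0.146], TCP at [0.226, -0.474, 0.242] pointing down, gripper open.
Joint ranges: [-2.53, 2.53], [-0.77, 2.02], [0.04, 2.7], [-1, 4.14], [0.28, 2.66], [-3.11, 3.11]. Speed limits (rad/s): [2.57, 2.57, 3.14, 3.14, 3.14, 3.14].

## Interface

Orientations are given as a rotation vector (axis times angle).
In Python, from station import read_state, imaging, job gives the robot as it stands. The module is installed in compiled form; this text tells all that it offers.
- The arm moves only by the tool step_arm, never from a script. Its argument "rows" is a list of rows, each a list of 4 numbers: the shift along the tool's x, y, z in mm, then the turn about the tool's x in degrees. In form: [[dx, dy, dz, yaw], ...]. A call has 1 to 5 rows; each row shifts and turns the pose as measured when the row begins, along the tool's axes as they then stand; what a row does not reach is not made up. A row lasts 1/12 s, in which the tool goes at most 41.7 mm and 7.16 degrees, less where a joint would pass 70% of its speed; a pose out of reach is approached as far as the arm can. A call is refused whole if a number of a shift passes 41.7 or a number of a turn 7.16, either way. A call with a gripper value outside its range is refused whole. "gripper" is the gripper command: -1 is shut, 1 is fully open, values between are in proportion, set as the call begins (left out, the last holds). The fingers move at their own pace and stop on an object; "squeeze" is the grip in N (left out, the last holds). Time passes only in rows, so rows that do not move let the fingers close. It gives the time, the measured TCP pose, the force and the opening at its end, in the units of the state.
- read_state(): the state, without advancing time (a new reading comes with each control period).
- imaging.grab_frame(name): name is "side" or "top"; returns the picture (400x640x3 uint8, red, green, blue); there is no depth.
- imaging.camera_info(name): a dict with "fovy" (degrees; the focal length in pixels is half the picture's height over the tangent of half this angle, whatever the lens; pixels are square), "cx", "cy" (the principal point, pixels), "dist" ([k1, k2, p1, p2, k3] as OpenCV has them; the pictures are not rectified), "cam_to_world" (4x4, takes a point from camera to world coordinates). Camera axes: x right, y up, looking along -z (the intrinsics and any distortion apply to the point x, -y, -z); pixel columns grow to the right and rows downward; lengths in m; the calibration is good to about 2 mm. A picture is of the moment at which its call begins. camera_info takes no time and is no camera call.
- job.finish_job(): hands the job in, once; it reports no verdict.
The state is a dict: "time_s": time; "q": joint angles; "qvel": joint speeds; "joint_torque": joint torques, N m; "tool_pos": TCP position; "tcp_rot": TCP orientation; "ft_force": force on the tool from outside, world axes, zero at the start; "moment": the same for the moment, N m; "finger_gap": opening from 0.0 (shut) to 1.0 (fully open).
Only numpy, scipy, OpenCV 4.12 (cv2) and the standard library are available. Lean on these libraries where they do the work, as an engineer would, in place of code of your own. Each camera call takes 0.05 s, during which the arm holds its last target.

## Working session

There is one attempt and no reset: what is moved stays moved. The work goes in short steps, Python scripts to look and compute and a tool call to move; the robot and the scene stay as the last step left them, time stands still between calls to the robot, and variables do not carry over. Pictures are saved under pics/ and viewed, and the job is handed in when it is done.

Besides the shell and the picture viewer there is one more tool, called after "Call:" as name(argument=value, ...) on one line, values as JSON. step_arm: Moves the arm, as the interface text tells. Its arguments: {"type":"object","properties":{"rows":{"type":"array"},"gripper":{"type":"number"},"squeeze":{"type":"number"}},"required":["rows"]}

```bash
mkdir -p pics; python3 - <<'E'
from station import read_state, imaging
import cv2
for n in("side","top"):
    f=imaging.grab_frame(n); cv2.imwrite(f"pics/{n}0.png",f[:,:,::-1]); i=imaging.camera_info(n); print(n,i)
print(read_state())
E
```

```text
side {'fovy': 50.2338582938674, 'cx': 325.82886269854254, 'cy': 198.15724884368612, 'dist': array([-0.04699948,  0.        ,  0.        ,  0.        ,  0.        ]), 'cam_to_world': array([[-0.7950881 ,  0.21408189, -0.56745383,  0.01649512],
       [-0.60600611, -0.24290709,  0.75746468,  0.7816045 ],
       [ 0.02432091,  0.94613165,  0.32286747,  0.42122997],
       [ 0.        ,  0.        ,  0.        ,  1.        ]])}
top {'fovy': 44.844490469758625, 'cx': 320.0033125049035, 'cy': 199.00637237173837, 'dist': array([-0.15286876,  0.        ,  0.        ,  0.        ,  0.        ]), 'cam_to_world': array([[ 3.22629080e-02,  9.71967815e-01, -2.32889825e-01,
         2.21530640e-01],
       [-9.99478978e-01,  3.11563911e-02, -8.42926010e-03,
         9.49325466e-02],
       [-9.36963052e-04,  2.33040436e-01,  9.72466594e-01,
         1.45005350e+00],
       [ 0.00000000e+00,  0.00000000e+00,  0.00000000e+00,
         1.00000000e+00]])}
{'time_s': 0.1, 'q': array([-1.27201774e+00,  3.42612519e-01,  1.52490911e+00, -2.70465809e-05,
        1.27539890e+00, -1.45978963e-01]), 'qvel': array([ 0.00121907, -0.0018185 , -0.00167398, -0.00314983, -0.00078027,
        0.00111303]), 'joint_torque': array([ 1.26615218e-03, -4.34449160e+01, -2.46489429e+01, -2.73352061e-04,
        4.66387515e-03, -7.84415136e-06]), 'tool_pos': array([ 0.22579782, -0.47358785,  0.2417208 ]), 'tcp_rot': array([ 1.97528194,  0.4480238 , -1.97553945]), 'ft_force': array([0.147549  , 0.19388552, 0.06144316]), 'moment': array([-0.03935404,  0.00105498, -0.0357534 ]), 'finger_gap': 1.0032468372573935}
```

View pics/side0.png

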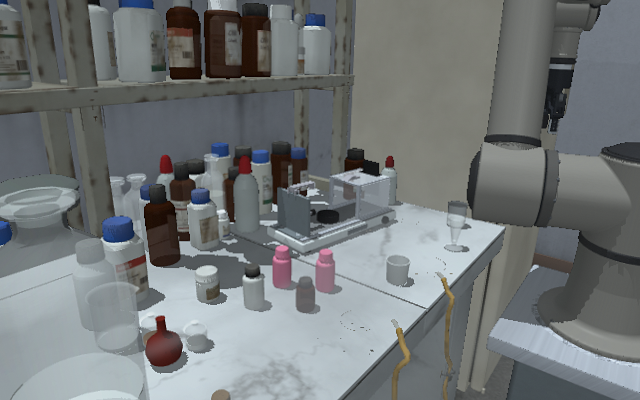

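View pics/top0.png

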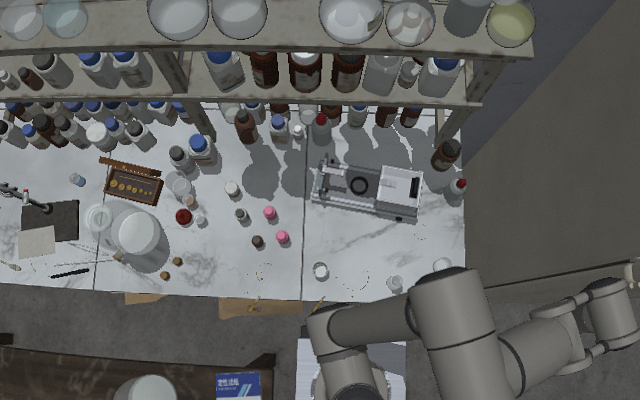

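The row in side view is: squat jar (207,283), white vial with black cap (254,287) and short brown vial (305,293). The pink vials at (282,268) and (325,271) are decoys. The white one fits, since it is the tallest of the three. I'll confirm that in enlarged crops.

```bash
python3 - <<'E'
import cv2
s=cv2.imread("pics/side0.png");t=cv2.imread("pics/top0.png")
cv2.imwrite("pics/c1.png",cv2.resize(s[250:325,190:340],None,fx=5,fy=5,interpolation=cv2.INTER_CUBIC))
cv2.imwrite("pics/c2.png",cv2.resize(t[170:260,215:305],None,fx=6,fy=6,interpolation=cv2.INTER_CUBIC))
cv2.imwrite("pics/c3.png",cv2.resize(t[145:230,300:430],None,fx=6,fy=6,interpolation=cv2.INTER_CUBIC))
cv2.imwrite("pics/c4.png",cv2.resize(s[150:250,260:405],None,fx=5.5,fy=5.5,interpolation=cv2.INTER_CUBIC))
E
```

```text
(no output)
```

View pics/c1.png

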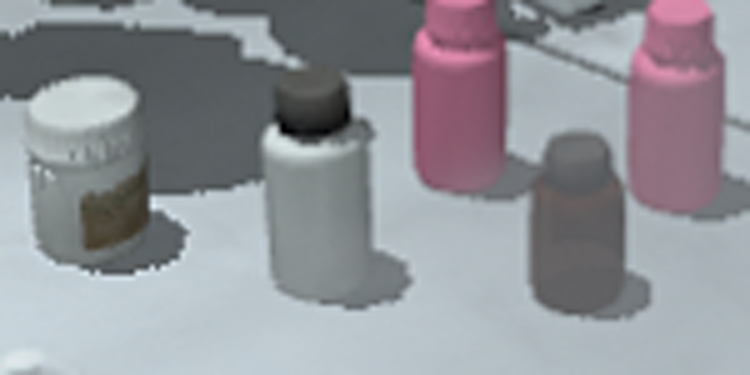

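View pics/c2.png

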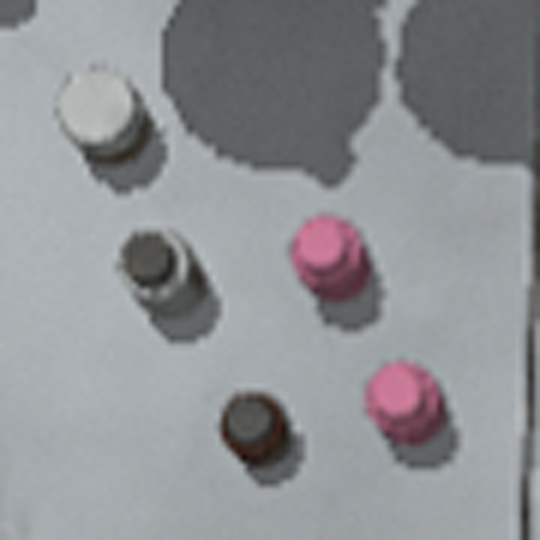

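View pics/c3.png

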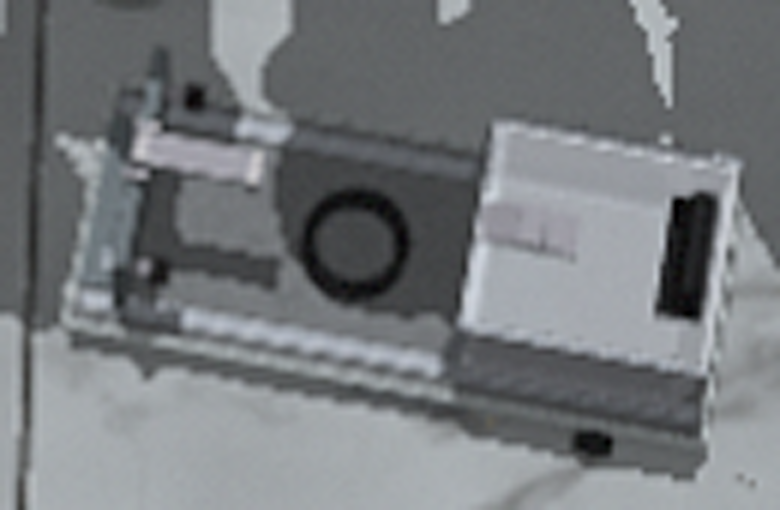

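View pics/c4.png

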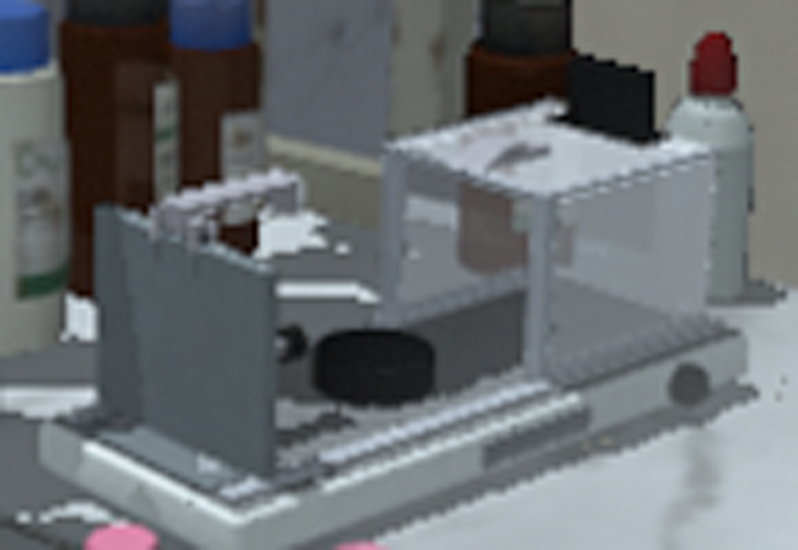

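```bash
cat > h.py <<'E'
import numpy as np, cv2
from station import read_state, imaging
def par(n):
    i=imaging.camera_info(n); f=200/np.tan(np.radians(i['fovy']/2))
    return np.array([[f,0,i['cx']],[0,f,i['cy']],[0,0,1]]),np.array(i['dist']),np.array(i['cam_to_world'])
def ray(n,uv):
    K,d,T=par(n); p=cv2.undistortPointsIter(np.array([[uv]],float),K,d,None,None,(3,100,1e-12))[0,0]
    r=T[:3,:3]@np.array([p[0],-p[1],-1]); return T[:3,3],r/np.linalg.norm(r)
def atz(n,uv,z):
    o,r=ray(n,uv); return o+r*(z-o[2])/r[2]
def proj(n,P):
    K,d,T=par(n); P=np.atleast_2d(P); c=(P-T[:3,3])@T[:3,:3]; c=c*[1,-1,-1]
    return cv2.projectPoints(c,np.zeros(3),np.zeros(3),K,d)[0][:,0]
def crop(n,sc,off,pts):  # crop px -> image px
    return [((x+.5)/sc-.5+off[0],(y+.5)/sc-.5+off[1]) for x,y in pts]
E
python3 - <<'E'
from h import *
np.set_printoptions(precision=4,suppress=True)
T=lambda p,z:print('top',atz('top',crop('top',6,(215,170),[p])[0],z))
M=lambda l,p,z:print(l,atz('top',crop('top',6,(300,145),[p])[0],z))
S=lambda l,p,z:print(l,atz('side',crop('side',5,(190,250),[p])[0],z))
S4=lambda l,p,z:print(l,atz('side',crop('side',5.5,(260,150),[p])[0],z))
T((148,257),.078); T((98,105),.056);T((248,420),.058)
S('vial cap',(313,80),.078);S('vial base',(319,283),0)
S('jar',(84,100),.056);S('short',(577,145),.058)
M('ring',(355.5,244),.048); S4('ring',(375,350),.048)
M('fin a',(674,195),.156);M('fin b',(717,195),.156);M('fin c',(657,316),.156);M('fin d',(700,318),.156)
S4('fin L',(568,55),.156);S4('fin R',(655,70),.156)
M('roof',(495,123),.122);M('roof',(740,160),.122);M('roof',(700,375),.122);M('roof',(462,327),.122)
M('latch',(263,155),.139);M('latch',(258,183),.139);M('latchr',(140,130),.139);M('latchr',(137,162),.139)
M('base',(68,325),.03);M('base',(700,470),.03)
E
```

```text
top [0.5026 0.34   0.078 ]
top [0.5835 0.3746 0.056 ]
top [0.4277 0.2892 0.058 ]
vial cap [0.4994 0.3397 0.078 ]
vial base [0.4978 0.3421 0.    ]
jar [0.5805 0.3737 0.056 ]
short [0.4253 0.2889 0.058 ]
ring [ 0.6034 -0.0079  0.048 ]
ring [ 0.5994 -0.006   0.048 ]
fin a [ 0.6026 -0.1483  0.156 ]
fin b [ 0.6033 -0.1685  0.156 ]
fin c [ 0.5443 -0.1396  0.156 ]
fin d [ 0.544  -0.1596  0.156 ]
fin L [ 0.6004 -0.1569  0.156 ]
fin R [ 0.5539 -0.16    0.156 ]
roof [ 0.6455 -0.0687  0.122 ]
roof [ 0.6312 -0.1869  0.122 ]
roof [ 0.5248 -0.1659  0.122 ]
roof [ 0.5445 -0.0532  0.122 ]
latch [0.6206 0.0429 0.139 ]
latch [0.6068 0.045  0.139 ]
latchr [0.631  0.1011 0.139 ]
latchr [0.6152 0.1021 0.139 ]
base [0.5615 0.1346 0.03  ]
base [ 0.4972 -0.1834  0.03  ]
```

```bash
cat > ov.py <<'E'
from h import *
from scipy.optimize import least_squares
# correspondences: (cam, px, mixer pt fn)
t6=lambda p:crop('t',6,(300,145),[p])[0]; s55=lambda p:crop('s',5.5,(260,150),[p])[0]
C=[('top',t6((355.5,244)),(0,37,48)),('side',s55((375,350)),(0,37,48)),
('top',t6((495,123)),(53,'L',122)),('top',t6((740,160)),(53,'T',122)),('top',t6((700,375)),(-53,'T',122)),('top',t6((462,327)),(-53,'L',122)),
('side',s55((383,150)),(53,'L',122)),('side',s55((540,193)),(-53,'L',122)),('side',s55((715,152)),(-53,'T',122)),
('top',t6((68,325)),(-67.5,175,30)),('top',t6((700,470)),(-67.5,-155,30))
,('side',s55((245,517)),(-67.5,175,30)),('side',s55((40,425)),(67.5,175,30)),('side',s55((745,332)),(-67.5,-155,30))]
def pts(x,P):
    ox,oy,th,lead=x[:4]; o=[]
    for a,b,z in P:
        b=lead*1000 if b=='L' else lead*1000-120 if b=='T' else b
        a,b=a/1e3,b/1e3; o.append([ox+a*np.cos(th)-b*np.sin(th),oy+a*np.sin(th)+b*np.cos(th),z/1e3])
    return np.array(o)
def res(x):
    W=pts(x,[c[2] for c in C]); r=[]
    for c,w in zip(C,W): 
        e=proj(c[0],w)[0]-c[1]; 
        r.append(e)
    return np.ravel(r)
if __name__=="__main__":
    s=least_squares(res,[.6,-.045,-.18,-.02],loss='soft_l1')
    np.set_printoptions(precision=4,suppress=True)
    print(s.x); print(res(s.x).reshape(-1,2).round(1))
    print('holder',pts(s.x,[(0,37,30)]),'fin',pts(s.x,[(0,s.x[3]*1000-101,156)]))
    img={n:cv2.imread(f"pics/{n}0.png") for n in('top','side')}
    for n,(a,b,w,h,sc) in dict(top=(300,145,130,85,6),side=(260,150,145,100,5.5)).items():
        im=cv2.resize(img[n][b:b+h,a:a+w],None,fx=sc,fy=sc,interpolation=cv2.INTER_CUBIC)
        L=[[(-67.5,175,30),(67.5,175,30),(67.5,-155,30),(-67.5,-155,30)],[(-53,'L',122),(53,'L',122),(53,'T',122),(-53,'T',122)]]
        l=s.x[3]*1000-101
        L.append([(-25,l-6,156),(25,l-6,156),(25,l+6,156),(-25,l+6,156)])
        L.append([(28*np.cos(q),37+28*np.sin(q),48) for q in np.linspace(0,6.28,40)])
        for P in L:
            q=(proj(n,pts(s.x,P))-[a,b]+.5)*sc-.5
            cv2.polylines(im,[q.round().astype(int)],True,(0,0,255),1)
        cv2.imwrite(f"pics/ov_{n}.png",im)
E
python3 ov.py
```

```text
[ 0.5968 -0.0457 -0.1542 -0.0137]
[[ 0.4  0.3]
 [-0.2 -0.6]
 [-0.5 -0.5]
 [-0.3  0.8]
 [ 1.3  0.4]
 [-0.8  0.7]
 [-1.1 -1.3]
 [ 1.   0.3]
 [ 0.2 -0.9]
 [-1.   1.4]
 [ 1.6 -2.9]
 [-1.  -0. ]
 [-1.  -1.6]
 [ 1.5 -0.7]]
holder [[ 0.6024 -0.0091  0.03  ]] fin [[ 0.5791 -0.159   0.156 ]]
```

View pics/ov_top.png

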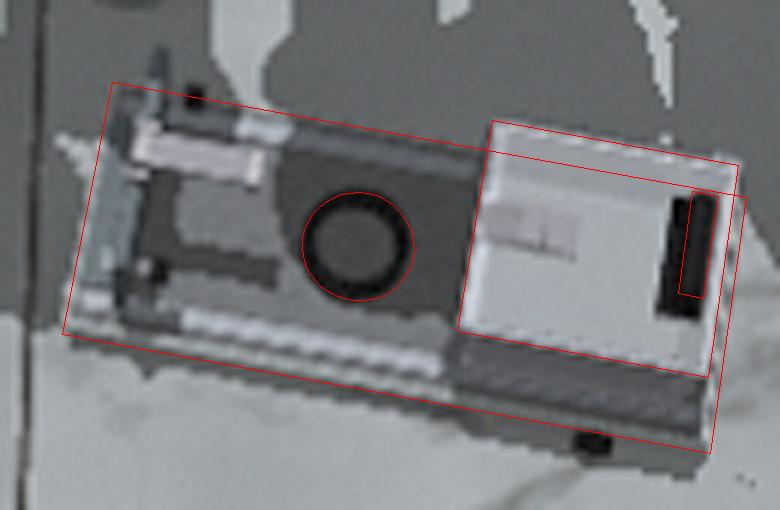

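View pics/ov_side.png

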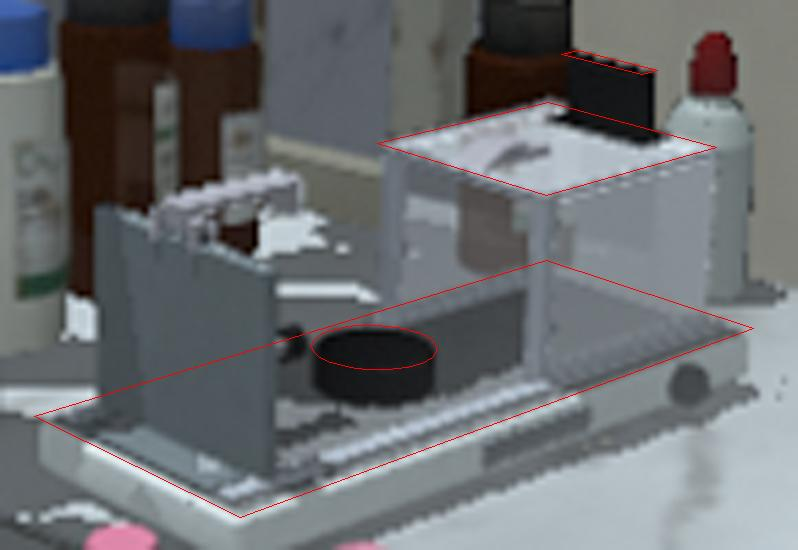

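```bash
sed -i "s/('top',t6((700,470)),(-67.5,-155,30))/('top',t6((700,472)),(-67.5,-155,0))/" ov.py; python3 ov.py
cat >> h.py <<'E'
from scipy.spatial.transform import Rotation as R
def pose():
    s=read_state(); return np.array(s['tool_pos']),R.from_rotvec(s['tcp_rot']).as_matrix(),s
def to(target,jaw=None):
    p,M,s=pose(); d=M.T@(np.array(target)-p)*1000
    a=None
    if jaw is not None:
        j=M.T@np.array([np.cos(jaw),np.sin(jaw),0]); a=np.degrees(np.arctan2(j[2],j[1])); a=(a+90)%180-90
    print('t',s['time_s'],'pos',p.round(4),'tool shift mm',d.round(1),'yaw',a,'F',np.round(s['ft_force'],1),'gap',round(s['finger_gap'],3))
E
python3 - <<'E'
from h import *
p,M,s=pose(); print(M.round(3)); to([.5005,.3405,.2417],-.16)
E
```

```text
[ 0.5969 -0.0465 -0.1524 -0.0131]
[[ 0.7  0.3]
 [-0.1 -0.7]
 [-0.4 -0.6]
 [-0.3  0.7]
 [ 1.4  0.2]
 [-0.7  0.7]
 [-1.2 -1.3]
 [ 1.   0.2]
 [ 0.1 -0.9]
 [-0.8  1.5]
 [ 0.  -1.5]
 [-0.7 -0.1]
 [-0.8 -1.6]
 [ 1.5 -0.8]]
holder [[ 0.6025 -0.0099  0.03  ]] fin [[ 0.5796 -0.1592  0.156 ]]
[[-0.     0.43  -0.903]
 [ 0.001 -0.903 -0.43 ]
 [-1.    -0.001 -0.   ]]
t 0.1 pos [ 0.2258 -0.4736  0.2417] tool shift mm [   0.9 -616.7 -598.2] yaw -55.349513551157166 F [0.1 0.2 0.1] gap 1.003
```

Call:
step_arm(rows=[[-5,0,0,-7],[-5,0,0,-7],[-5,0,0,-7],[-5,0,0,-7],[-5,0,0,-7]], gripper=0.6, squeeze=25)

```text
time_s: 0.52
tool_pos: [0.2253, -0.4718, 0.2641]
tcp_rot: [1.573, 0.939, -1.568]
ft_force: [-0.1, -0.0, -0.6]
finger_gap: 0.803
```

Call:
step_arm(rows=[[0,0,0,-7],[0,0,0,-7],[0,0,0,-7],[0,0,0,-2]])

```text
time_s: 0.85
tool_pos: [0.2252, -0.4715, 0.2638]
tcp_rot: [1.278, 1.178, -1.269]
ft_force: [-0.2, -0.1, -0.2]
finger_gap: 0.8
```

```bash
python3 - <<'E'
from h import *
p,M,s=pose(); print(M.round(3),s['q'].round(2)); to([.5005,.3405,.2417],-.16)
E
```

```text
[[-0.003  0.996 -0.085]
 [ 0.011 -0.085 -0.996]
 [-1.    -0.004 -0.01 ]] [-1.27  0.33  1.48  0.    1.34 -1.19]
t 0.85 pos [ 0.2252 -0.4715  0.2638] tool shift mm [  29.8  205.7 -832.1] yaw 4.306503074052472 F [-0.2 -0.1 -0.2] gap 0.8
```

Call:
step_arm(rows=[[0,20,-34,1],[0,20,-34,1],[0,20,-34,1],[0,20,-34,1],[0,20,-34,0.3]])

```text
time_s: 1.27
tool_pos: [0.3435, -0.3146, 0.2619]
tcp_rot: [1.341, 1.137, -1.336]
ft_force: [1.8, -0.1, 0.3]
finger_gap: 0.799
```

Call:
step_arm(rows=[[0,20,-34,0],[0,20,-34,0],[0,20,-34,0],[0,20,-34,0],[0,20,-34,0]])

```text
time_s: 1.68
tool_pos: [0.475, -0.1552, 0.262]
tcp_rot: [1.343, 1.138, -1.339]
ft_force: [1.6, -1.4, 0.4]
finger_gap: 0.798
```

Call:
step_arm(rows=[[0,0,-40,0],[0,0,-40,0],[0,0,-40,0],[0,0,-40,0],[0,0,-40,0]])

```text
time_s: 2.1
tool_pos: [0.5126, 0.0495, 0.2619]
tcp_rot: [1.342, 1.14, -1.341]
ft_force: [0.6, -1.0, -0.6]
finger_gap: 0.799
```

Call:
step_arm(rows=[[0,0,-40,0],[0,0,-40,0],[0,0,-40,0],[0,0,-40,0],[0,0,-30,0]])

```text
time_s: 2.52
tool_pos: [0.5441, 0.2468, 0.2624]
tcp_rot: [1.338, 1.143, -1.343]
ft_force: [0.4, 0.1, -0.7]
finger_gap: 0.801
```

```bash
python3 - <<'E'
from h import *
p,M,s=pose(); print(M.round(3),s['q'].round(2)); to([.5005,.3405,.13],-.16)
E
```

```text
[[-0.015  0.985 -0.173]
 [ 0.014 -0.173 -0.985]
 [-1.    -0.017 -0.011]] [0.29 0.47 1.27 0.02 1.41 0.46]
t 2.5167 pos [0.5441 0.2468 0.2624] tool shift mm [134.3 -56.9 -83.3] yaw -0.816310287444793 F [ 0.4  0.1 -0.7] gap 0.801
```

Call:
step_arm(rows=[[0,-19,-28,0],[0,-19,-28,0],[0,-19,-27,0],[5,0,0,0],[0,0,0,0]])

```text
time_s: 2.93
tool_pos: [0.4986, 0.3497, 0.2547]
tcp_rot: [1.329, 1.15, -1.342]
ft_force: [-0.8, -0.7, -0.1]
finger_gap: 0.801
```

```bash
python3 - <<'E'
from h import *
p,M,s=pose(); to([.5005,.3405,.10],-.16)
for n in("side","top"):
    f=imaging.grab_frame(n); cv2.imwrite(f"pics/{n}1.png",f[:,:,::-1])
s=cv2.imread("pics/side1.png");t=cv2.imread("pics/top1.png")
a=cv2.resize(s[150:330,170:360],None,fx=2,fy=2)
b=cv2.resize(t[130:310,180:370],None,fx=2,fy=2)
cv2.imwrite("pics/c5.png",np.hstack([a,b]))
E
```

```text
t 2.9333 pos [0.4986 0.3497 0.2547] tool shift mm [154.5   6.8  10.2] yaw -0.37539686629556 F [-0.8 -0.7 -0.1] gap 0.801
```

View pics/c5.png

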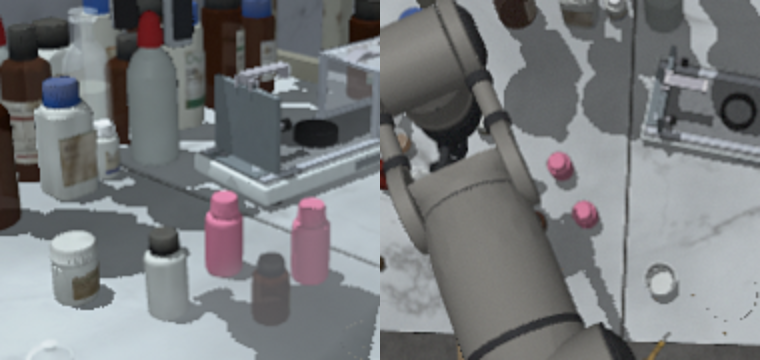

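Call:
step_arm(rows=[[35,3,5,0],[35,3,5,0],[25,0,0,0],[0,0,0,0]])

```text
time_s: 3.37
tool_pos: [0.5066, 0.3351, 0.1612]
tcp_rot: [1.342, 1.143, -1.338]
ft_force: [-1.2, -0.2, -0.2]
finger_gap: 0.799
```

```bash
python3 - <<'E'
from h import *
p,M,s=pose();print(M.round(3)); to([.5005,.3405,.034],-.16)
f=imaging.grab_frame("side"); cv2.imwrite("pics/side2.png",cv2.resize(f[150:330,170:360,::-1],None,fx=3,fy=3))
E
```

```text
[[-0.011  0.985 -0.173]
 [ 0.017 -0.173 -0.985]
 [-1.    -0.014 -0.015]]
t 3.3667 pos [0.5066 0.3351 0.1612] tool shift mm [127.3  -5.2  -2.4] yaw -0.7916090087126832 F [-1.2 -0.2 -0.2] gap 0.799
```

View pics/side2.png

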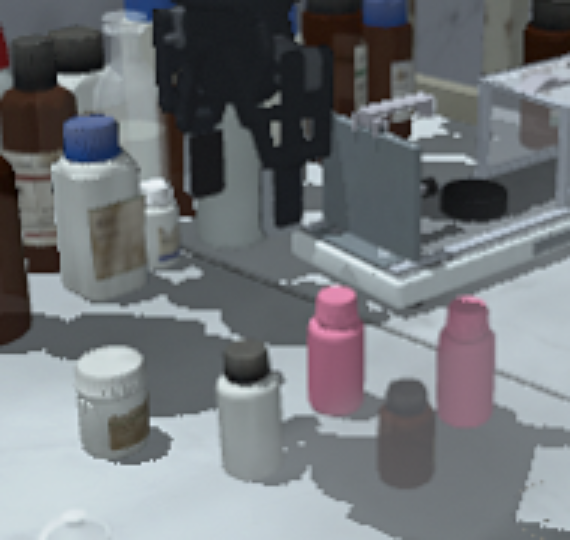

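Call:
step_arm(rows=[[0,-5,-2,0],[20,0,0,0],[20,0,0,0],[15,0,0,0],[0,0,0,0]])

```text
time_s: 3.83
tool_pos: [0.5093, 0.3399, 0.119]
tcp_rot: [1.363, 1.134, -1.322]
ft_force: [-1.7, -0.5, 0.4]
finger_gap: 0.803
```

```bash
python3 - <<'E'
from h import *
to([.5005,.3405,.034],-.16)
E
```

```text
t 3.8333 pos [0.5093 0.3399 0.119 ] tool shift mm [84.9 -9.1  3.3] yaw -1.0688990268373288 F [-1.7 -0.5  0.4] gap 0.803
```

Call:
step_arm(rows=[[0,-8,3,0],[0,0,0,0],[0,0,0,0],[0,0,0,0]])

```text
time_s: 4.17
tool_pos: [0.5044, 0.3397, 0.1269]
tcp_rot: [1.372, 1.131, -1.313]
ft_force: [0.5, 0.5, 0.1]
finger_gap: 0.796
```

```bash
python3 - <<'E'
from h import *
to([.5005,.3405,.034],-.16);p,M,s=pose();print(M.round(3),s['qvel'].round(3))
E
```

```text
t 4.1667 pos [0.5044 0.3397 0.1269] tool shift mm [92.8 -5.2  3.1] yaw -1.1058450640118025 F [0.5 0.5 0.1] gap 0.796
[[ 0.019  0.984 -0.178]
 [ 0.031 -0.179 -0.983]
 [-0.999  0.013 -0.034]] [-0.004 -0.021 -0.032 -0.003  0.013  0.001]
```

Call:
step_arm(rows=[[5,-3,2,0],[10,-2,1,0],[10,0,0,0],[10,0,0,0],[5,0,0,0]])

```text
time_s: 4.58
tool_pos: [0.5019, 0.3398, 0.0872]
tcp_rot: [1.379, 1.129, -1.306]
ft_force: [-0.1, 0.4, -0.3]
finger_gap: 0.802
```

```bash
python3 - <<'E'
from h import *
to([.5005,.3405,.034],-.16);p,M,s=pose();print(M.round(3),s['qvel'].round(3))
E
```

```text
t 4.5833 pos [0.5019 0.3398 0.0872] tool shift mm [53.2 -2.5  1.6] yaw -1.1147066919679531 F [-0.1  0.4 -0.3] gap 0.802
[[ 0.026  0.984 -0.178]
 [ 0.034 -0.179 -0.983]
 [-0.999  0.019 -0.038]] [ 0.003  0.088  0.048  0.002 -0.132 -0.003]
```

Call:
step_arm(rows=[[10,-1,1,0],[10,-1,0,0],[10,0,0,0],[10,0,0,0],[6,0,0,0]])

```text
time_s: 5.0
tool_pos: [0.4999, 0.3404, 0.0343]
tcp_rot: [1.375, 1.13, -1.31]
ft_force: [0.0, 0.4, 0.8]
finger_gap: 0.802
```

Call:
step_arm(rows=[[3,0,0,0],[0,0,0,0]])

```text
time_s: 5.17
tool_pos: [0.4991, 0.3401, 0.0285]
tcp_rot: [1.373, 1.131, -1.313]
ft_force: [-0.4, 0.6, -0.3]
finger_gap: 0.803
```

```bash
python3 - <<'E'
from h import *
to([.5005,.3405,.034],-.16);p,M,s=pose();print(M.round(3),s['qvel'].round(3))
f=imaging.grab_frame("side"); cv2.imwrite("pics/side3.png",cv2.resize(f[200:330,170:360,::-1],None,fx=4,fy=4))
E
```

```text
t 5.1667 pos [0.4991 0.3401 0.0285] tool shift mm [-5.4  1.4 -0.9] yaw -1.1325989183079486 F [-0.4  0.6 -0.3] gap 0.803
[[ 0.019  0.984 -0.179]
 [ 0.031 -0.179 -0.983]
 [-0.999  0.013 -0.034]] [ 0.002  0.008 -0.004  0.001  0.     0.001]
```

View pics/side3.png

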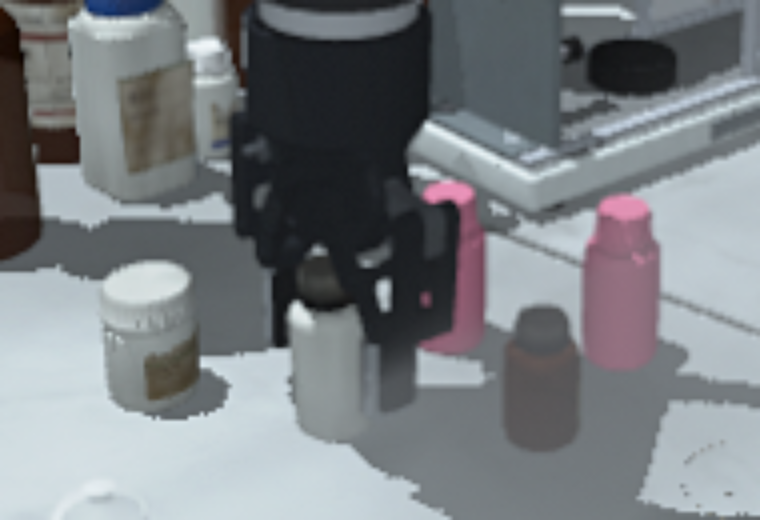

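Call:
step_arm(rows=[[-7,1,-1,0],[0,0,0,0],[0,0,0,0]])

```text
time_s: 5.47
tool_pos: [0.5011, 0.3412, 0.0379]
tcp_rot: [1.375, 1.13, -1.311]
ft_force: [-0.6, 0.1, -0.2]
finger_gap: 0.797
```

Call:
step_arm(rows=[[0,0,0,0],[0,0,0,0],[0,0,0,0],[0,0,0,0],[0,0,0,0]], gripper=-1, squeeze=25)

```text
time_s: 5.88
tool_pos: [0.5023, 0.3417, 0.0401]
tcp_rot: [1.378, 1.129, -1.307]
ft_force: [0.8, 0.1, -0.7]
finger_gap: 0.4
```

Call:
step_arm(rows=[[0,0,0,0],[0,0,0,0],[0,0,0,0],[0,0,0,0],[0,0,0,0]])

```text
time_s: 6.3
tool_pos: [0.5021, 0.3416, 0.0399]
tcp_rot: [1.378, 1.129, -1.307]
ft_force: [0.6, -0.5, 0.2]
finger_gap: 0.406
```

```bash
python3 - <<'E'
from h import *
to([.5005,.3405,.036],-.16);p,M,s=pose();print(M.round(3),s['qvel'].round(3))
f=imaging.grab_frame("side"); cv2.imwrite("pics/side4.png",cv2.resize(f[200:330,170:360,::-1],None,fx=4,fy=4))
E
```

```text
t 6.3 pos [0.5021 0.3416 0.0399] tool shift mm [ 3.9 -1.5  1.5] yaw -1.1206962537065692 F [ 0.6 -0.5  0.2] gap 0.406
[[ 0.024  0.984 -0.178]
 [ 0.034 -0.179 -0.983]
 [-0.999  0.018 -0.037]] [ 0.    -0.001  0.     0.    -0.    -0.   ]
```

View pics/side4.png

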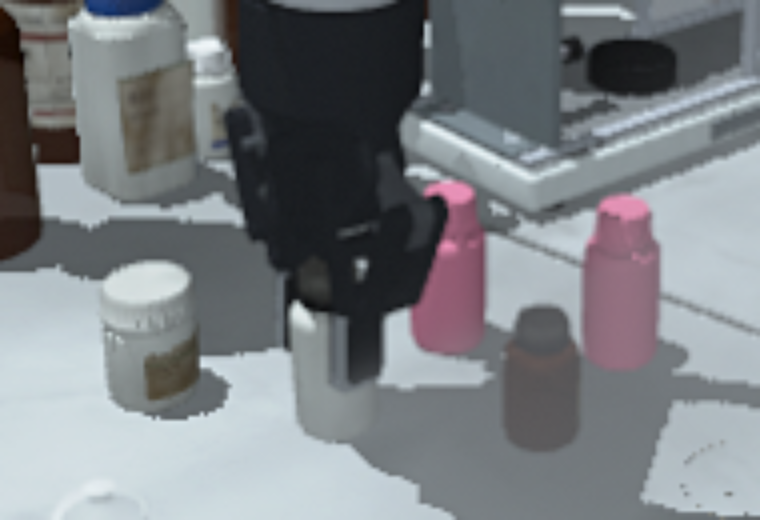

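Call:
step_arm(rows=[[-5,0,0,0],[-12,0,0,0],[-20,0,0,0],[-25,0,0,0],[-25,0,0,0]])

```text
time_s: 6.77
tool_pos: [0.4964, 0.3368, 0.1258]
tcp_rot: [1.367, 1.133, -1.32]
ft_force: [0.4, -0.5, -0.4]
finger_gap: 0.4
```

Call:
step_arm(rows=[[-25,0,0,0],[-25,0,0,0],[-20,0,0,0],[-10,0,0,0],[-5,0,0,0]])

```text
time_s: 7.18
tool_pos: [0.4958, 0.3345, 0.2254]
tcp_rot: [1.375, 1.13, -1.31]
ft_force: [0.5, 0.6, -0.5]
finger_gap: 0.395
```

```bash
python3 - <<'E'
from h import *
to([.604,-.008,.24],-.155);p,M,s=pose();print(M.round(3),s['qvel'].round(3))
f=imaging.grab_frame("side"); cv2.imwrite("pics/side5.png",f[:,:,::-1])
E
```

```text
t 7.1833 pos [0.4958 0.3345 0.2254] tool shift mm [-23.3 168.1 316.9] yaw -1.4111524313609465 F [ 0.5  0.6 -0.5] gap 0.395
[[ 0.022  0.984 -0.179]
 [ 0.032 -0.179 -0.983]
 [-0.999  0.016 -0.036]] [-0.003 -0.082 -0.105 -0.001  0.157 -0.   ]
```

View pics/side5.png

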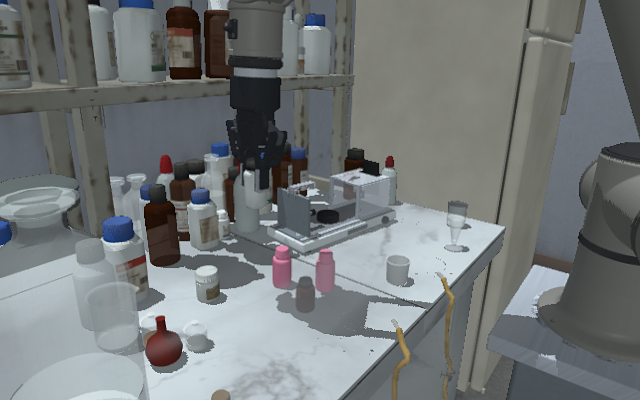

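```bash
python3 - <<'E'
from h import *
for z in (.3,.4,.5,.6): print(z,atz('top',(400,105),z),atz('side',(340,93),z))
E
```

```text
0.3 [ 0.75341202 -0.09378463  0.3       ] [ 0.83311075 -0.37026148  0.3       ]
0.4 [ 0.70716361 -0.0773752   0.4       ] [0.15950203 0.57988807 0.4       ]
0.5 [ 0.66091521 -0.06096577  0.5       ] [-0.51410668  1.53003762  0.5       ]
0.6 [ 0.61466681 -0.04455635  0.6       ] [-1.1877154   2.48018717  0.6       ]
```

Call:
step_arm(rows=[[-6,5,10,0],[-6,10,20,0],[-6,14,25,0],[-4,14,25,0],[0,14,25,0]])

```text
time_s: 7.65
tool_pos: [0.5309, 0.2189, 0.2449]
tcp_rot: [1.367, 1.137, -1.305]
ft_force: [0.3, 0.1, -1.0]
finger_gap: 0.398
```

Call:
step_arm(rows=[[0,14,25,0],[0,14,25,0],[0,14,25,0],[0,14,25,0],[0,14,25,0]])

```text
time_s: 8.07
tool_pos: [0.5777, 0.0729, 0.2384]
tcp_rot: [1.361, 1.141, -1.313]
ft_force: [-0.2, 0.2, -0.2]
finger_gap: 0.399
```

```bash
python3 - <<'E'
from h import *
to([.604,-.008,.24],-.155);p,M,s=pose();print(M.round(3),s['qvel'].round(3))
E
```

```text
t 8.0667 pos [0.5777 0.0729 0.2384] tool shift mm [-3.8 39.6 75.2] yaw -0.8845329802915813 F [-0.2  0.2 -0.2] gap 0.399
[[ 0.01   0.985 -0.17 ]
 [ 0.031 -0.17  -0.985]
 [-0.999  0.005 -0.032]] [-0.612  0.144 -0.185  0.006  0.078 -0.606]
```

Call:
step_arm(rows=[[0,14,22,0],[0,10,18,0],[0,6,12,0],[0,3,8,0],[0,0,0,0]])

```text
time_s: 8.48
tool_pos: [0.599, -0.0058, 0.232]
tcp_rot: [1.361, 1.142, -1.328]
ft_force: [-0.0, 1.0, -1.2]
finger_gap: 0.4
```

Call:
step_arm(rows=[[0,0,0,0],[0,0,0,0]])

```text
time_s: 8.65
tool_pos: [0.5981, -0.0059, 0.2312]
tcp_rot: [1.361, 1.144, -1.33]
ft_force: [-0.6, -0.3, -0.4]
finger_gap: 0.399
```

```bash
python3 - <<'E'
from h import *
to([.604,-.008,.16],-.155);p,M,s=pose();print(M.round(3),s['qvel'].round(3))
f=imaging.grab_frame("side"); cv2.imwrite("pics/side6.png",f[:,:,::-1])
cv2.imwrite("pics/c6.png",cv2.resize(f[110:250,260:420,::-1],None,fx=5,fy=4.2))
E
```

```text
t 8.65 pos [ 0.5981 -0.0059  0.2312] tool shift mm [71.   6.7  3.1] yaw -1.4574983159369879 F [-0.6 -0.3 -0.4] gap 0.399
[[-0.002  0.984 -0.179]
 [ 0.03  -0.179 -0.983]
 [-1.    -0.007 -0.029]] [ 0.005 -0.001  0.012  0.006  0.004  0.002]
```

View pics/c6.png

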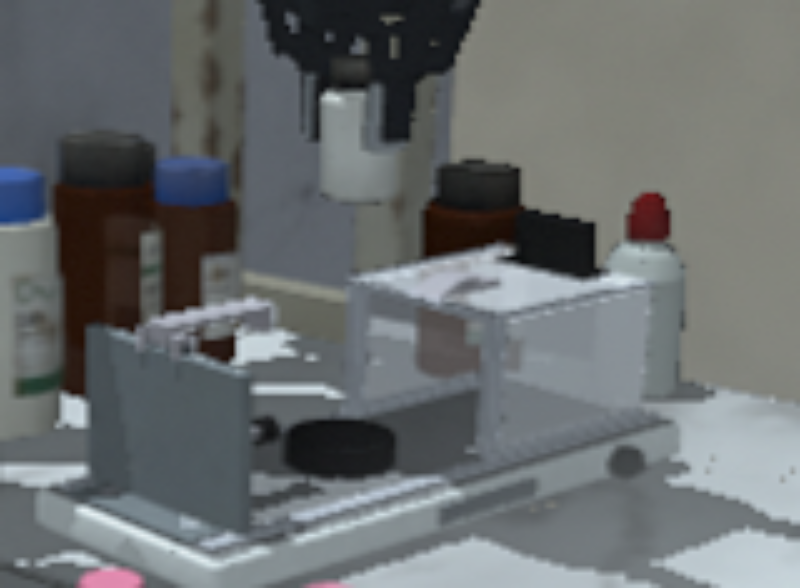

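```bash
python3 - <<'E'
from h import *
p,M,s=pose()
im=cv2.imread("pics/side6.png"); a,b,w,h,sc=300,115,90,115,5
c=cv2.resize(im[b:b+h,a:a+w],None,fx=sc,fy=sc,interpolation=cv2.INTER_CUBIC)
def poly(P,col):
    q=(proj('side',P)-[a,b]+.5)*sc-.5; cv2.polylines(c,[q.round().astype(int)],True,col,1)
g=p-M[:,0]*.008
q=np.linspace(0,6.28,40)
def circ(cen,r): return np.array([[cen[0]+r*np.cos(t),cen[1]+r*np.sin(t),cen[2]] for t in q])
# vial model: base = tcp z -.040, with relative tilt change neglected; axis at g
for dz,r,col in((-.048,.018,(0,0,255)),(.004,.018,(0,0,255)),(.030,.013,(0,255,0))):
    poly(circ(g+[0,0,dz],r),col)
poly(circ([.6014,-.007,.048],.028),(255,0,255)); poly(circ([.6025,-.0099,.048],.028),(255,255,0))
cv2.imwrite("pics/c7.png",c)
E
```

```text
(no output)
```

View pics/c7.png

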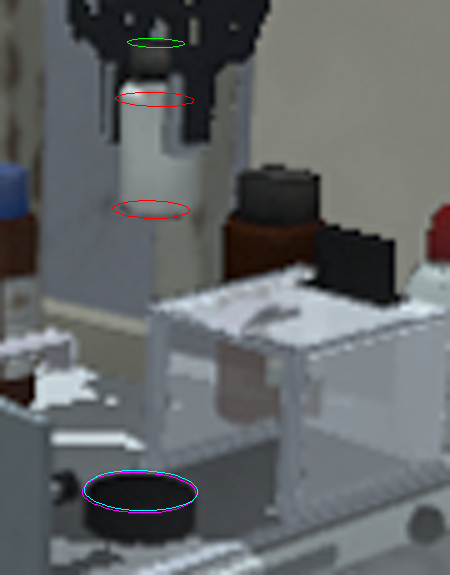

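```bash
cat > vo.py <<'E'
from h import *
M0=R.from_rotvec([1.378,1.129,-1.307]).as_matrix()
q=np.linspace(0,6.28,40)
def vial(p,M,off=(0,0,0)):
    # vial frame at grip: upright, base at z=0 under point p0=(.5021,.3416,.0399)
    Q=M@M0.T; off=np.array(off)
    out=[]
    for z,r in((0,.018),(.052,.018),(.078,.013)):
        P=np.array([[r*np.cos(t),r*np.sin(t),z-.0399] for t in q])+off
        out.append((Q@P.T).T+p)
    return out
def draw(im,box,sc,p,M,name,off=(0,0,0),extra=[],cam='side'):
    a,b,w,h=box; c=cv2.resize(im[b:b+h,a:a+w],None,fx=sc,fy=sc,interpolation=cv2.INTER_CUBIC)
    for P in vial(p,M,off)+extra:
        u=(proj(cam,P)-[a,b]+.5)*sc-.5; cv2.polylines(c,[u.round().astype(int)],True,(0,0,255),1)
    cv2.imwrite(name,c)
E
python3 - <<'E'
from vo import *
s4=cv2.imread("pics/side4.png"); im=np.zeros((400,640,3),np.uint8); im[200:330,170:360]=cv2.resize(s4,(190,130),interpolation=cv2.INTER_AREA)
draw(im,(230,255,45,60),9,np.array([.5021,.3416,.0399]),M0,"pics/v1.png")
p,M,s=pose(); draw(cv2.imread("pics/side6.png"),(315,118,45,60),9,p,M,"pics/v2.png")
a=cv2.imread("pics/v1.png");b=cv2.imread("pics/v2.png");cv2.imwrite("pics/v12.png",cv2.resize(np.hstack([a,b]),(800,533)))
E
```

```text
(no output)
```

View pics/v12.png

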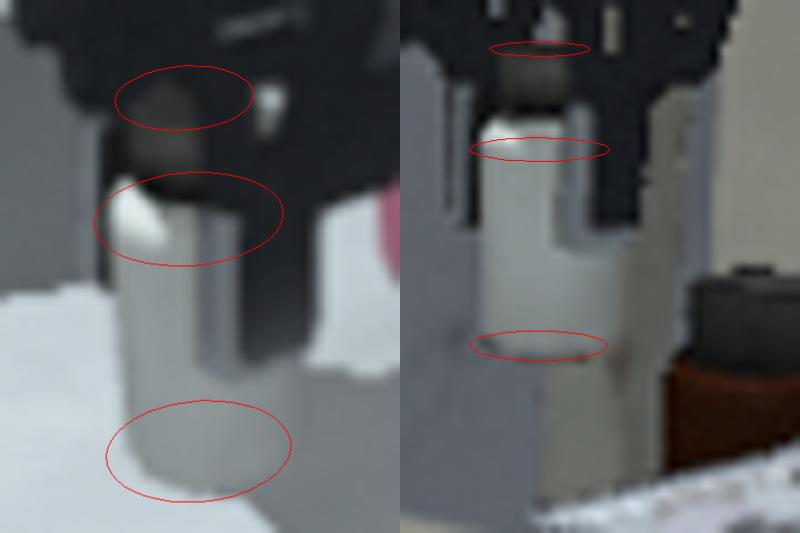

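Call:
step_arm(rows=[[5,2,0,0],[12,2,0,0],[20,1,0,0],[20,0,0,0],[15,0,0,0]])

```text
time_s: 9.12
tool_pos: [0.6052, 0.0005, 0.161]
tcp_rot: [1.361, 1.14, -1.317]
ft_force: [0.3, -0.4, -0.4]
finger_gap: 0.398
```

Call:
step_arm(rows=[[10,0,0,0],[5,0,0,0],[0,0,0,0],[0,0,0,0]])

```text
time_s: 9.45
tool_pos: [0.6034, 0.0042, 0.1415]
tcp_rot: [1.356, 1.147, -1.318]
ft_force: [-0.9, 0.6, -0.5]
finger_gap: 0.4
```

```bash
python3 - <<'E'
from vo import *
to([.6035,-.006,.071],-.155);p,M,s=pose();print(M.round(3),s['qvel'].round(3))
for n in('side','top'):
    f=imaging.grab_frame(n); cv2.imwrite(f"pics/{n}7.png",f[:,:,::-1])
draw(cv2.imread("pics/side7.png"),(290,140,90,75),8,p,M,"pics/v3.png",(.0006,-.0014,0))
E
```

```text
t 9.45 pos [0.6034 0.0042 0.1415] tool shift mm [70.2  2.  12.2] yaw -0.799965262481237 F [-0.9  0.6 -0.5] gap 0.4
[[ 0.002  0.986 -0.168]
 [ 0.03  -0.168 -0.985]
 [-1.    -0.003 -0.03 ]] [ 0.006  0.004  0.001  0.    -0.004  0.   ]
```

View pics/v3.png

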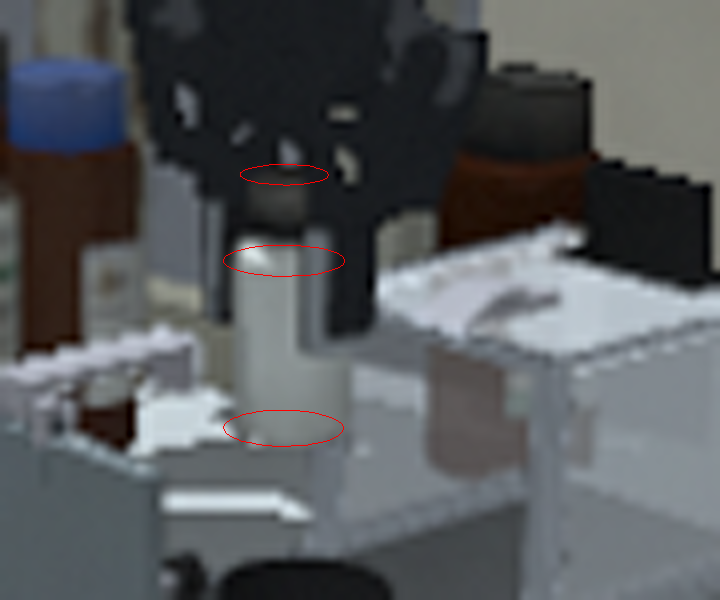

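View pics/top7.png

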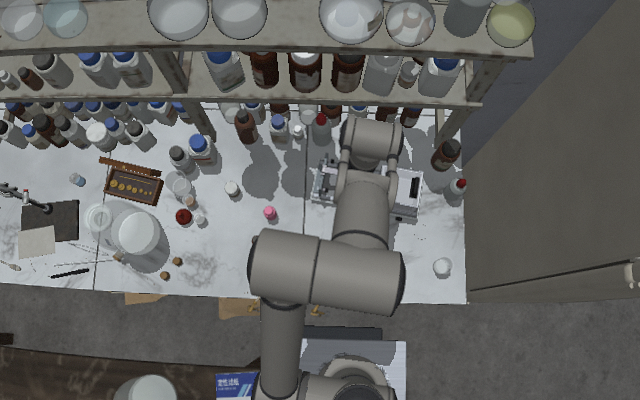

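Call:
step_arm(rows=[[3,1,6,0],[4,1,5,0],[4,0,1,0],[0,0,0,0],[0,0,0,0]])

```text
time_s: 9.97
tool_pos: [0.6052, -0.0101, 0.1324]
tcp_rot: [1.359, 1.141, -1.314]
ft_force: [-0.3, 0.4, 0.5]
finger_gap: 0.401
```

```bash
python3 - <<'E'
from vo import *
to([.6035,-.006,.071],-.155);p,M,s=pose();print(M.round(3),s['qvel'].round(3))
E
```

```text
t 9.9667 pos [ 0.6052 -0.0101  0.1324] tool shift mm [61.5 -2.6 -1.9] yaw -0.8504398863682638 F [-0.3  0.4  0.5] gap 0.401
[[ 0.009  0.986 -0.169]
 [ 0.029 -0.169 -0.985]
 [-1.     0.004 -0.03 ]] [-0.008  0.006  0.007 -0.001 -0.004 -0.   ]
```

Call:
step_arm(rows=[[5,-1,0,0],[8,-1,-1,0],[8,0,0,0],[6,0,0,0],[3,0,0,0]])

```text
time_s: 10.38
tool_pos: [0.6036, -0.0077, 0.1001]
tcp_rot: [1.36, 1.141, -1.314]
ft_force: [-0.5, -0.6, -0.8]
finger_gap: 0.401
```

Call:
step_arm(rows=[[0,0,0,0],[0,0,0,0]])

```text
time_s: 10.55
tool_pos: [0.6028, -0.0074, 0.0982]
tcp_rot: [1.358, 1.143, -1.316]
ft_force: [-0.3, -0.4, -1.0]
finger_gap: 0.396
```

```bash
python3 - <<'E'
from vo import *
to([.6035,-.006,.071],-.155);p,M,s=pose();print(M.round(3),s['qvel'].round(3))
E
```

```text
t 10.55 pos [ 0.6028 -0.0074  0.0982] tool shift mm [27.3  0.4 -0.6] yaw -0.8528893962265585 F [-0.3 -0.4 -1. ] gap 0.396
[[ 0.007  0.986 -0.169]
 [ 0.03  -0.169 -0.985]
 [-1.     0.002 -0.03 ]] [ 0.001  0.011  0.003  0.001 -0.006  0.   ]
```

Vial base should be at about z 0.058, just above the rim at 0.048. I'll check the alignment before inserting.

```bash
python3 - <<'E'
from vo import *
p,M,s=pose()
f=imaging.grab_frame('side')[:,:,::-1].copy(); cv2.imwrite("pics/side8.png",f)
draw(f,(295,155,80,75),9,p,M,"pics/v4.png",(-.003,0,0),[np.array([[.5994+.0205*np.cos(t),-.006+.0205*np.sin(t),.048] for t in q]),np.array([[.5994+.028*np.cos(t),-.006+.028*np.sin(t),.048] for t in q])])
E
```

```text
(no output)
```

View pics/v4.png

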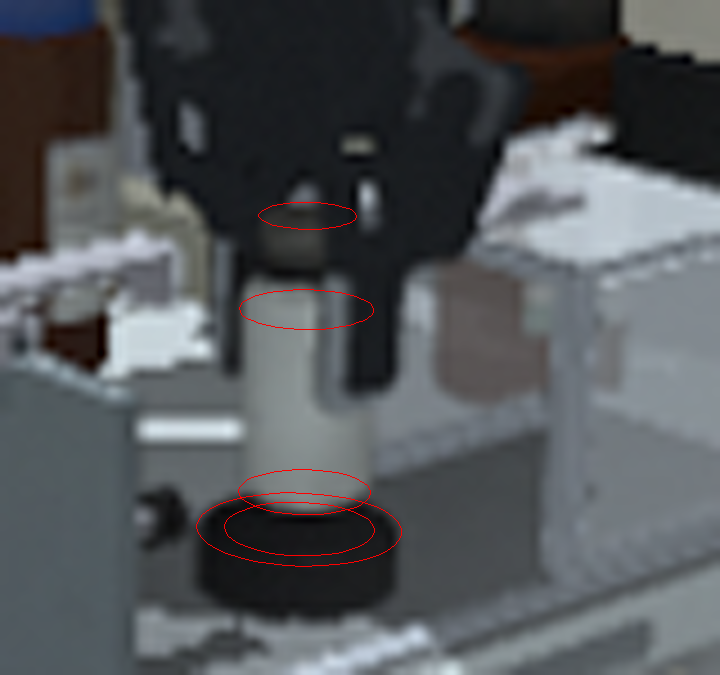

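Call:
step_arm(rows=[[3,1,-1,0],[4,0,0,0],[4,0,0,0],[3,0,0,0]])

```text
time_s: 10.93
tool_pos: [0.6053, -0.0061, 0.0847]
tcp_rot: [1.36, 1.141, -1.313]
ft_force: [0.4, -0.7, -0.7]
finger_gap: 0.404
```

```bash
python3 - <<'E'
from vo import *
to([.6038,-.0055,.071],-.155);p,M,s=pose();print(M.round(3),s['qvel'].round(3))
E
```

```text
t 10.9333 pos [ 0.6053 -0.0061  0.0847] tool shift mm [13.7 -1.7  0.1] yaw -0.8420939938351637 F [ 0.4 -0.7 -0.7] gap 0.404
[[ 0.01   0.986 -0.169]
 [ 0.029 -0.169 -0.985]
 [-1.     0.005 -0.03 ]] [ 0.003  0.045  0.031  0.002 -0.081 -0.003]
```

Call:
step_arm(rows=[[3,-1,0,0],[3,-0.5,0,0],[3,0,0,0]])

```text
time_s: 11.18
tool_pos: [0.6037, -0.0055, 0.0746]
tcp_rot: [1.36, 1.141, -1.313]
ft_force: [0.6, -0.1, -1.3]
finger_gap: 0.402
```

```bash
python3 - <<'E'
from vo import *
to([.6038,-.0055,.071],-.155)
E
```

```text
t 11.1833 pos [ 0.6037 -0.0055  0.0746] tool shift mm [3.6 0.  0.1] yaw -0.8471572259870186 F [ 0.6 -0.1 -1.3] gap 0.402
```

Call:
step_arm(rows=[[2,0,0,0],[1,0,0,0],[0,0,0,0]])

```text
time_s: 11.43
tool_pos: [0.6032, -0.0054, 0.0703]
tcp_rot: [1.359, 1.142, -1.315]
ft_force: [0.2, -0.3, -0.7]
finger_gap: 0.4
```

```bash
python3 - <<'E'
from vo import *
to([.6038,-.0055,.070],-.155)
f=imaging.grab_frame('side')[:,:,::-1]
cv2.imwrite("pics/v5.png",cv2.resize(f[160:240,290:380],None,fx=7,fy=7,interpolation=cv2.INTER_CUBIC))
E
```

```text
t 11.4333 pos [ 0.6032 -0.0054  0.0703] tool shift mm [0.3 0.6 0. ] yaw -0.8514236727243087 F [ 0.2 -0.3 -0.7] gap 0.4
```

View pics/v5.png

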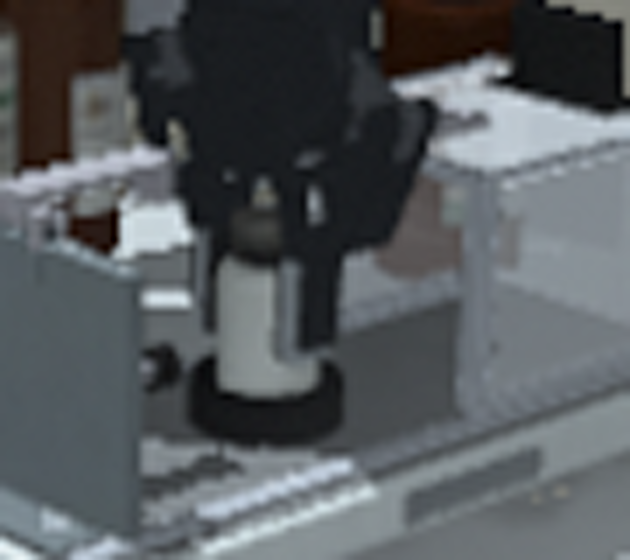

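The vial is inside the ring at (267,390). Next I'll touch the floor lightly.

Call:
step_arm(rows=[[1.5,0,0,0],[0.5,0,0,0]])

```text
time_s: 11.65
tool_pos: [0.6036, -0.0054, 0.0687]
tcp_rot: [1.359, 1.141, -1.314]
ft_force: [-1.2, 0.0, -0.1]
finger_gap: 0.401
```

Call:
step_arm(rows=[[0,0,0,0],[0,0,0,0],[0,0,0,0],[0,0,0,0]], gripper=0.35)

```text
time_s: 11.98
tool_pos: [0.6041, -0.0055, 0.0694]
tcp_rot: [1.36, 1.14, -1.313]
ft_force: [-0.1, 0.1, -0.2]
finger_gap: 0.678
```

```bash
python3 - <<'E'
from vo import *
to([.6038,-.0055,.070],-.155)
f=imaging.grab_frame('side')[:,:,::-1]
cv2.imwrite("pics/v6.png",cv2.resize(f[160:240,290:380],None,fx=7,fy=7,interpolation=cv2.INTER_CUBIC))
E
```

```text
t 11.9833 pos [ 0.6041 -0.0055  0.0694] tool shift mm [-0.7 -0.3  0.1] yaw -0.8431629043450926 F [-0.1  0.1 -0.2] gap 0.678
```

View pics/v6.png

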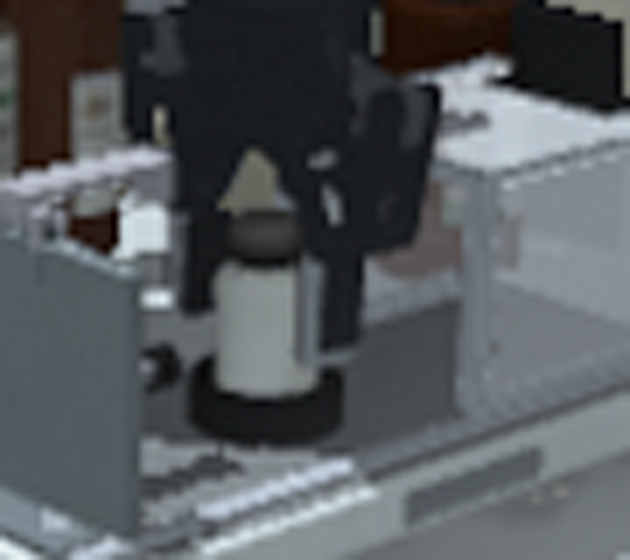

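Call:
step_arm(rows=[[-4,0,0,0],[-8,0,0,0],[-12,0,0,0],[-18,0,0,0],[-20,0,0,0]])

```text
time_s: 12.45
tool_pos: [0.601, -0.007, 0.131]
tcp_rot: [1.356, 1.147, -1.319]
ft_force: [1.3, 0.8, 0.1]
finger_gap: 0.676
```

Call:
step_arm(rows=[[-25,0,0,0],[-25,0,0,0],[-20,0,0,0],[-10,0,0,0],[-5,0,0,0]])

```text
time_s: 12.87
tool_pos: [0.6014, -0.0099, 0.2275]
tcp_rot: [1.359, 1.14, -1.313]
ft_force: [1.0, -1.0, -0.4]
finger_gap: 0.677
```

```bash
python3 - <<'E'
from vo import *
to([.5796,-.1592-.045,.24],-.155);p,M,s=pose();print(M.round(3))
f=imaging.grab_frame('side')[:,:,::-1];cv2.imwrite("pics/side9.png",f)
cv2.imwrite("pics/v7.png",cv2.resize(f[150:250,260:405],None,fx=5.5,fy=5.5,interpolation=cv2.INTER_CUBIC))
E
```

```text
t 12.8667 pos [ 0.6014 -0.0099  0.2275] tool shift mm [-18.3  11.4 194.7] yaw -0.844476218904461 F [ 1.  -1.  -0.4] gap 0.677
[[ 0.01   0.986 -0.169]
 [ 0.029 -0.169 -0.985]
 [-1.     0.005 -0.03 ]]
```

View pics/v7.png

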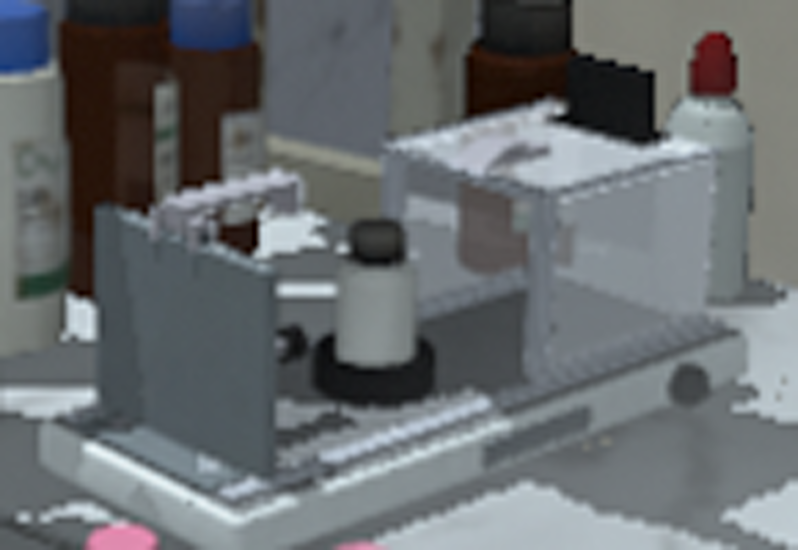

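```bash
python3 - <<'E'
from vo import *
# red cap bottle: side tip and base at crop 5.5
def s55(p): return crop('s',5.5,(260,150),[p])[0]
print('base',atz('side',s55((725,300)),0))
for z in(.1,.13,.15,.17,.2): print(z,atz('side',s55((714,35)),z),atz('top',(461,182),z))
E
```

```text
base [ 0.57673334 -0.29214748  0.        ]
0.1 [ 0.68600119 -0.46053496  0.1       ] [ 0.60923895 -0.30426368  0.1       ]
0.13 [ 0.62347532 -0.34453027  0.13      ] [ 0.60062355 -0.295393    0.13      ]
0.15 [ 0.58179141 -0.2671938   0.15      ] [ 0.59487995 -0.28947922  0.15      ]
0.17 [ 0.5401075  -0.18985734  0.17      ] [ 0.58913635 -0.28356543  0.17      ]
0.2 [ 0.47758163 -0.07385265  0.2       ] [ 0.58052095 -0.27469476  0.2       ]
```

Call:
step_arm(rows=[[-4,0,10,0],[-6,0,20,0],[-4,0,25,0],[0,0,25,0],[0,0,25,0]], gripper=-1, squeeze=40)

```text
time_s: 13.33
tool_pos: [0.5823, -0.1141, 0.2381]
tcp_rot: [1.354, 1.147, -1.308]
ft_force: [0.4, 0.5, -0.5]
finger_gap: 0.005
```

Call:
step_arm(rows=[[0,0,25,0],[0,0,20,0],[0,0,15,0],[0,0,8,0],[0,0,0,0]])

```text
time_s: 13.75
tool_pos: [0.5661, -0.1918, 0.2314]
tcp_rot: [1.355, 1.151, -1.319]
ft_force: [-1.2, -0.1, -0.5]
finger_gap: 0.0
```

```bash
python3 - <<'E'
from vo import *
to([.5735,-.188,.142],-.155);p,M,s=pose();print(M.round(3))
E
```

```text
t 13.75 pos [ 0.5661 -0.1918  0.2314] tool shift mm [89.4  7.2 -2.2] yaw -0.7368855702715535 F [-1.2 -0.1 -0.5] gap 0.0
[[-0.001  0.986 -0.167]
 [ 0.032 -0.167 -0.985]
 [-0.999 -0.006 -0.031]]
```

Call:
step_arm(rows=[[5,3,2,0],[8,3,2,0],[10,1,0,0],[8,0,0,0],[4,0,0,0]])

```text
time_s: 14.17
tool_pos: [0.5731, -0.1937, 0.1921]
tcp_rot: [1.354, 1.154, -1.318]
ft_force: [-0.2, 0.2, 0.3]
finger_gap: -0.001
```

Call:
step_arm(rows=[[0,0,0,0],[0,0,0,0]])

```text
time_s: 14.33
tool_pos: [0.5725, -0.1919, 0.1897]
tcp_rot: [1.352, 1.159, -1.319]
ft_force: [-0.0, -0.1, -0.5]
finger_gap: 0.0
```

```bash
python3 - <<'E'
from vo import *
to([.5735,-.190,.142],-.155)
f=imaging.grab_frame('side')[:,:,::-1]
cv2.imwrite("pics/v8.png",cv2.resize(f[120:240,270:420],None,fx=5,fy=5,interpolation=cv2.INTER_CUBIC))
f=imaging.grab_frame('top')[:,:,::-1]
cv2.imwrite("pics/v9.png",cv2.resize(f[130:240,290:460],None,fx=4.5,fy=4.5,interpolation=cv2.INTER_CUBIC))
E
```

```text
t 14.3333 pos [ 0.5725 -0.1919  0.1897] tool shift mm [47.7  1.2 -0.4] yaw -0.5329970473356553 F [-0.  -0.1 -0.5] gap 0.0
```

View pics/v8.png

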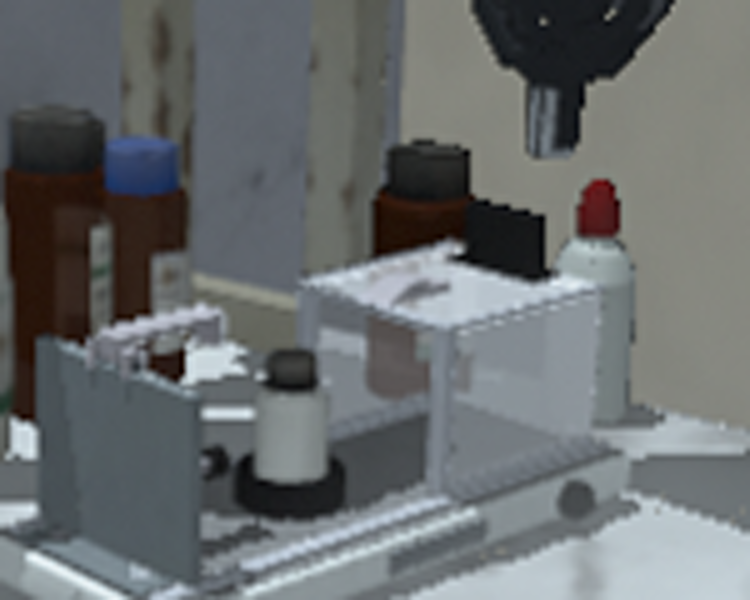

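View pics/v9.png

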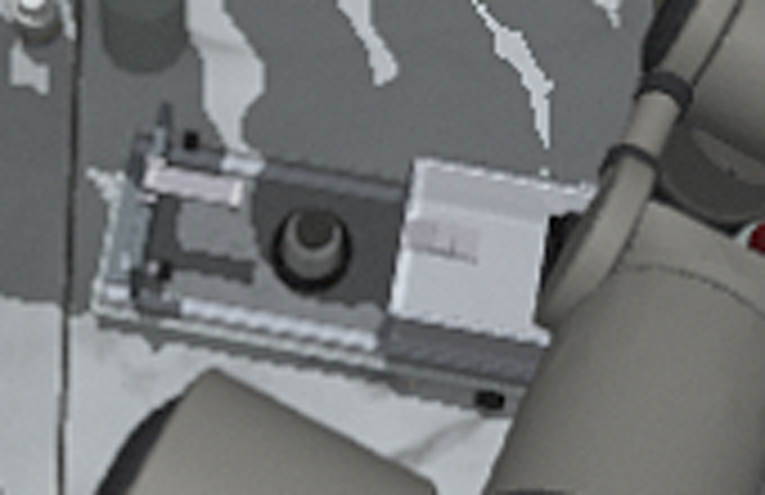

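Call:
step_arm(rows=[[6,0,0,0],[10,0,0,0],[10,0,0,0],[8,0,0,0],[4,0,0,0]])

```text
time_s: 14.85
tool_pos: [0.5734, -0.1911, 0.1509]
tcp_rot: [1.353, 1.154, -1.316]
ft_force: [-0.1, -0.1, 0.2]
finger_gap: 0.002
```

Call:
step_arm(rows=[[4,0,0,0],[0,0,0,0],[0,0,0,0]])

```text
time_s: 15.1
tool_pos: [0.5726, -0.1906, 0.1441]
tcp_rot: [1.352, 1.157, -1.318]
ft_force: [1.3, -0.5, 0.1]
finger_gap: 0.003
```

```bash
python3 - <<'E'
from vo import *
to([.5735,-.190,.142],-.155);p,M,s=pose();print(M.round(3))
f=imaging.grab_frame('side')[:,:,::-1]
cv2.imwrite("pics/v10.png",cv2.resize(f[120:240,270:420],None,fx=5,fy=5,interpolation=cv2.INTER_CUBIC))
E
```

```text
t 15.1 pos [ 0.5726 -0.1906  0.1441] tool shift mm [ 2.1  0.9 -0.6] yaw -0.5416725697734677 F [ 1.3 -0.5  0.1] gap 0.003
[[-0.004  0.987 -0.164]
 [ 0.035 -0.163 -0.986]
 [-0.999 -0.009 -0.034]]
```

View pics/v10.png

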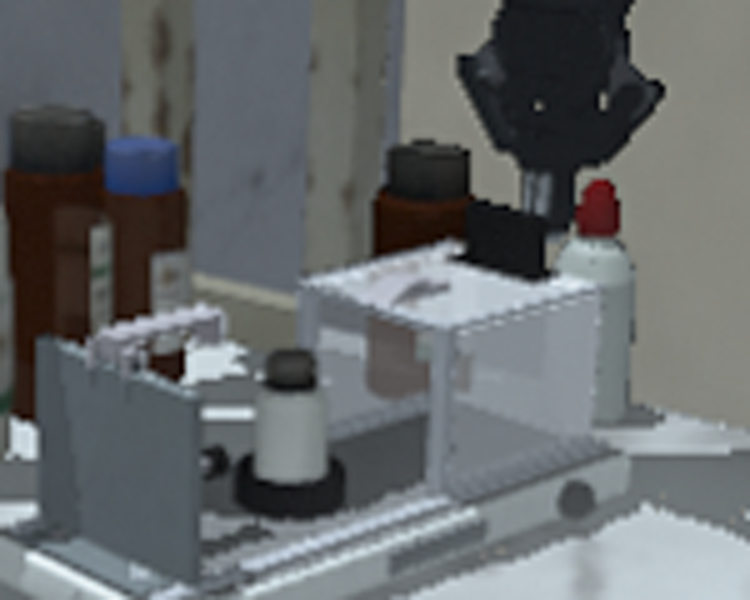

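Call:
step_arm(rows=[[0.1,0,-2,0],[0.1,0,-3,0],[0.1,0,-3,0],[0,0,-2,0],[0,0,-2,0]])

```text
time_s: 15.57
tool_pos: [0.5753, -0.1782, 0.1457]
tcp_rot: [1.353, 1.154, -1.317]
ft_force: [0.2, -0.4, -0.5]
finger_gap: -0.004
```

Call:
step_arm(rows=[[0,0,-2,0],[0,0,-2,0],[0,0,-2,0]])

```text
time_s: 15.82
tool_pos: [0.5763, -0.1727, 0.1459]
tcp_rot: [1.351, 1.153, -1.318]
ft_force: [0.6, -2.9, -2.0]
finger_gap: -0.004
```

Call:
step_arm(rows=[[0,0,-2,0],[0,0,-2,0],[0,0,-2,0]])

```text
time_s: 16.07
tool_pos: [0.5772, -0.1669, 0.1459]
tcp_rot: [1.35, 1.152, -1.318]
ft_force: [-0.3, -2.3, -1.8]
finger_gap: 0.001
```

Call:
step_arm(rows=[[0.1,0,-3,0],[0.1,0,-4,0],[0.1,0,-4,0],[0.1,0,-4,0],[0.1,0,-4,0]])

```text
time_s: 16.48
tool_pos: [0.5805, -0.1469, 0.1459]
tcp_rot: [1.351, 1.152, -1.319]
ft_force: [-0.1, -3.7, -1.2]
finger_gap: -0.0
```

Call:
step_arm(rows=[[0.1,0,-4,0],[0.1,0,-4,0],[0.1,0,-4,0],[0.1,0,-4,0],[0.1,0,-4,0]])

```text
time_s: 16.9
tool_pos: [0.5841, -0.1245, 0.1459]
tcp_rot: [1.35, 1.152, -1.319]
ft_force: [0.1, -2.0, -1.5]
finger_gap: -0.003
```

```bash
python3 - <<'E'
from vo import *
to([.5966,-.04,.142],-.155);p,M,s=pose();print(M.round(3))
f=imaging.grab_frame('side')[:,:,::-1]
cv2.imwrite("pics/v11.png",cv2.resize(f[120:240,270:420],None,fx=5,fy=5,interpolation=cv2.INTER_CUBIC))
E
```

```text
t 16.9 pos [ 0.5841 -0.1245  0.1459] tool shift mm [  6.4  -1.5 -85.3] yaw -0.5707700541715042 F [ 0.1 -2.  -1.5] gap -0.003
[[-0.002  0.986 -0.164]
 [ 0.03  -0.164 -0.986]
 [-1.    -0.007 -0.029]]
```

View pics/v11.png

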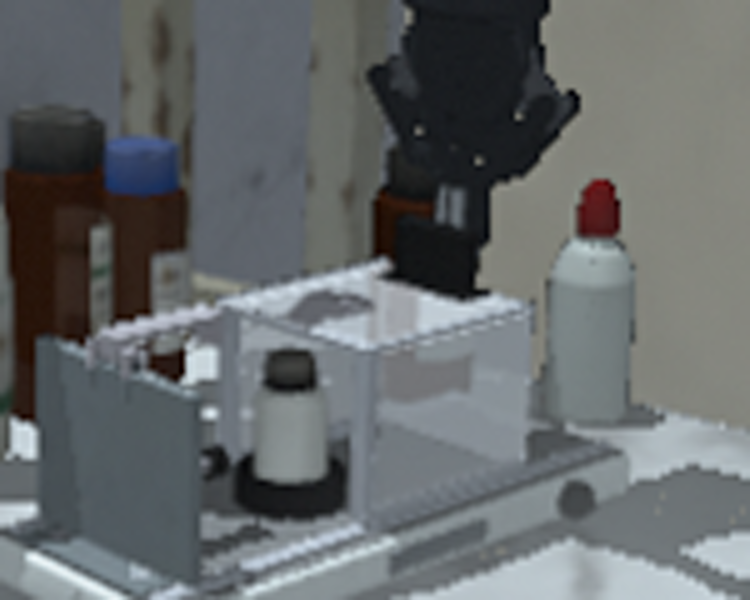

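Call:
step_arm(rows=[[0.2,0,-4,0],[0.2,0,-4,0],[0.2,0,-4,0],[0.2,0,-4,0],[0.2,0,-4,0]])

```text
time_s: 17.37
tool_pos: [0.5877, -0.1025, 0.1459]
tcp_rot: [1.35, 1.152, -1.319]
ft_force: [0.0, -2.5, -0.6]
finger_gap: 0.001
```

Call:
step_arm(rows=[[0.1,0,-3,0],[0.1,0,-3,0],[0.1,0,-3,0]])

```text
time_s: 17.62
tool_pos: [0.5894, -0.0923, 0.1459]
tcp_rot: [1.35, 1.152, -1.318]
ft_force: [-0.8, -3.3, -0.1]
finger_gap: -0.002
```

Call:
step_arm(rows=[[0.1,0,-2,0],[0.1,0,-2,0],[0.1,0,-2,0]])

```text
time_s: 17.87
tool_pos: [0.5906, -0.0855, 0.146]
tcp_rot: [1.35, 1.152, -1.318]
ft_force: [-0.2, -3.2, -0.7]
finger_gap: -0.001
```

Call:
step_arm(rows=[[0.1,0,-2,0],[0.1,0,-2,0],[0.1,0,-2,0]])

```text
time_s: 18.12
tool_pos: [0.5916, -0.0791, 0.146]
tcp_rot: [1.35, 1.152, -1.318]
ft_force: [-0.5, -2.5, 0.0]
finger_gap: -0.002
```

Call:
step_arm(rows=[[0.1,0,-2,0],[0.1,0,-2,0],[0.1,0,-2,0]])

```text
time_s: 18.37
tool_pos: [0.5927, -0.0726, 0.1459]
tcp_rot: [1.35, 1.152, -1.318]
ft_force: [-0.8, -2.1, -0.1]
finger_gap: -0.003
```

Call:
step_arm(rows=[[0.1,0,-2,0],[0.1,0,-2,0],[0.1,0,-2,0]])

```text
time_s: 18.62
tool_pos: [0.5937, -0.0667, 0.1459]
tcp_rot: [1.349, 1.151, -1.319]
ft_force: [-1.6, -4.6, 1.1]
finger_gap: -0.002
```

Call:
step_arm(rows=[[0.1,0,-2,0],[0.1,0,-2,0]])

```text
time_s: 18.78
tool_pos: [0.5942, -0.0631, 0.1459]
tcp_rot: [1.349, 1.15, -1.32]
ft_force: [-2.1, -5.2, 0.0]
finger_gap: 0.001
```

Call:
step_arm(rows=[[0.1,0,-2,0],[0.1,0,-2,0]])

```text
time_s: 18.95
tool_pos: [0.5949, -0.0595, 0.146]
tcp_rot: [1.348, 1.149, -1.321]
ft_force: [-1.7, -6.6, 0.6]
finger_gap: -0.003
```

Call:
step_arm(rows=[[0.1,0,-2,0],[0.1,0,-2,0]])

```text
time_s: 19.12
tool_pos: [0.5954, -0.0561, 0.146]
tcp_rot: [1.347, 1.148, -1.322]
ft_force: [-1.3, -6.3, 0.9]
finger_gap: 0.001
```

Call:
step_arm(rows=[[0.1,0,-2,0],[0.1,0,-2,0]])

```text
time_s: 19.28
tool_pos: [0.5959, -0.0527, 0.146]
tcp_rot: [1.346, 1.147, -1.323]
ft_force: [-1.0, -4.5, 1.0]
finger_gap: -0.001
```

Call:
step_arm(rows=[[0.1,0,-2,0],[0.1,0,-2,0]])

```text
time_s: 19.45
tool_pos: [0.5966, -0.0487, 0.146]
tcp_rot: [1.346, 1.147, -1.323]
ft_force: [-0.8, -5.2, 0.2]
finger_gap: -0.003
```

Call:
step_arm(rows=[[0.1,0,-1.5,0],[0.1,0,-1.5,0]])

```text
time_s: 19.62
tool_pos: [0.5972, -0.0453, 0.146]
tcp_rot: [1.346, 1.147, -1.323]
ft_force: [-1.8, -3.9, 1.6]
finger_gap: -0.0
```

Call:
step_arm(rows=[[0.1,0,-1.5,0],[0.1,0,-1.5,0]])

```text
time_s: 19.78
tool_pos: [0.5977, -0.0418, 0.146]
tcp_rot: [1.346, 1.147, -1.323]
ft_force: [-1.9, -3.3, 1.4]
finger_gap: -0.002
```

```bash
python3 - <<'E'
from vo import *
to([.5966,-.035,.142],-.155);p,M,s=pose();print(M.round(3))
f=imaging.grab_frame('side')[:,:,::-1]
cv2.imwrite("pics/v12.png",cv2.resize(f[120:240,270:420],None,fx=5,fy=5,interpolation=cv2.INTER_CUBIC))
E
```

```text
t 19.7833 pos [ 0.5977 -0.0418  0.146 ] tool shift mm [ 4.1 -2.2 -6.4] yaw -0.6121596459891947 F [-1.9 -3.3  1.4] gap -0.002
[[-0.002  0.986 -0.165]
 [ 0.024 -0.165 -0.986]
 [-1.    -0.006 -0.023]]
```

View pics/v12.png

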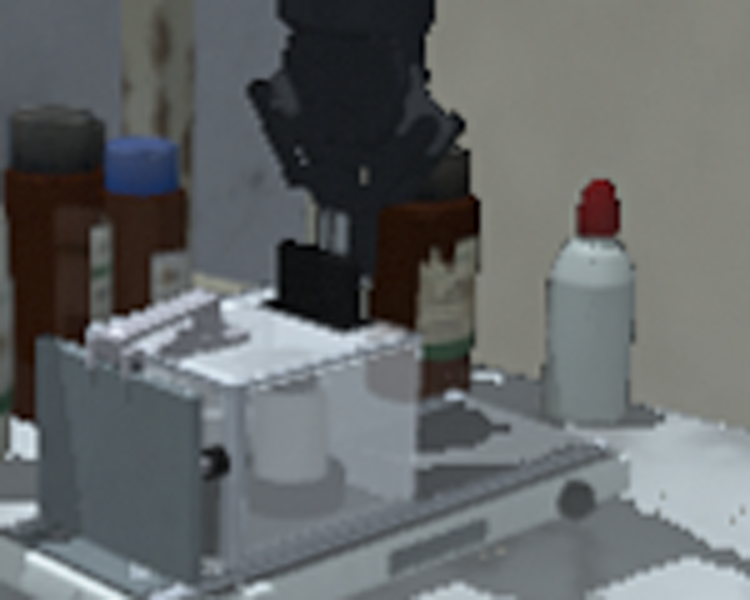

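Latch is riding up and the buffers are near, so I'll continue in small steps and watch the force.

Call:
step_arm(rows=[[0.1,0,-1.2,0],[0,0,-1.2,0]])

```text
time_s: 20.0
tool_pos: [0.5981, -0.0394, 0.146]
tcp_rot: [1.345, 1.146, -1.323]
ft_force: [-2.9, -7.9, 1.7]
finger_gap: -0.001
```

Call:
step_arm(rows=[[0.1,0,-1.2,0],[0,0,-1.2,0]])

```text
time_s: 20.17
tool_pos: [0.5982, -0.0388, 0.146]
tcp_rot: [1.342, 1.144, -1.325]
ft_force: [-1.7, -9.3, 1.2]
finger_gap: 0.001
```

Call:
step_arm(rows=[[0,0,-1.2,0]])

```text
time_s: 20.25
tool_pos: [0.5983, -0.0387, 0.146]
tcp_rot: [1.34, 1.143, -1.326]
ft_force: [-2.7, -8.8, 1.6]
finger_gap: -0.005
```

Call:
step_arm(rows=[[0,0,-1.2,0]])

```text
time_s: 20.33
tool_pos: [0.5982, -0.0387, 0.1461]
tcp_rot: [1.339, 1.142, -1.327]
ft_force: [-1.8, -8.5, 2.3]
finger_gap: 0.003
```

Call:
step_arm(rows=[[0,0,-1.2,0]])

```text
time_s: 20.42
tool_pos: [0.5982, -0.0387, 0.1461]
tcp_rot: [1.337, 1.14, -1.329]
ft_force: [-2.8, -8.3, 1.3]
finger_gap: 0.002
```

Call:
step_arm(rows=[[0,0,-1.7,0]])

```text
time_s: 20.5
tool_pos: [0.5983, -0.0383, 0.1461]
tcp_rot: [1.335, 1.139, -1.33]
ft_force: [-2.5, -9.9, 1.5]
finger_gap: -0.001
```

Call:
step_arm(rows=[[0,0,-1.9,0]])

```text
time_s: 20.58
tool_pos: [0.5984, -0.038, 0.1461]
tcp_rot: [1.334, 1.137, -1.332]
ft_force: [-2.0, -10.1, 2.3]
finger_gap: -0.0
```

Call:
step_arm(rows=[[0,0,-2.1,0]])

```text
time_s: 20.67
tool_pos: [0.5984, -0.0375, 0.1462]
tcp_rot: [1.331, 1.135, -1.334]
ft_force: [-3.0, -10.5, 2.3]
finger_gap: -0.002
```

Call:
step_arm(rows=[[0,0,-2.4,0]])

```text
time_s: 20.75
tool_pos: [0.5985, -0.037, 0.1462]
tcp_rot: [1.329, 1.133, -1.336]
ft_force: [-3.0, -12.5, 2.7]
finger_gap: 0.004
```

Call:
step_arm(rows=[[0,0,-2.6,0]])

```text
time_s: 20.83
tool_pos: [0.5986, -0.0364, 0.1462]
tcp_rot: [1.327, 1.131, -1.338]
ft_force: [-3.8, -12.9, 1.9]
finger_gap: -0.002
```

Call:
step_arm(rows=[[0,0,-2.8,0]])

```text
time_s: 20.92
tool_pos: [0.5987, -0.0359, 0.1463]
tcp_rot: [1.323, 1.128, -1.341]
ft_force: [-3.3, -13.5, 2.2]
finger_gap: -0.005
```

```bash
python3 - <<'E'
from vo import *
to([.5966,-.035,.142],-.155);p,M,s=pose();print(M.round(3))
f=imaging.grab_frame('side')[:,:,::-1]
cv2.imwrite("pics/v13.png",cv2.resize(f[160:240,270:370],None,fx=7,fy=7,interpolation=cv2.INTER_CUBIC))
E
```

```text
t 20.9167 pos [ 0.5987 -0.0359  0.1463] tool shift mm [ 4.3 -2.2 -0.6] yaw -0.7163113087642046 F [ -3.3 -13.5   2.2] gap -0.005
[[-0.009  0.986 -0.167]
 [-0.004 -0.167 -0.986]
 [-1.    -0.008  0.006]]
```

View pics/v13.png

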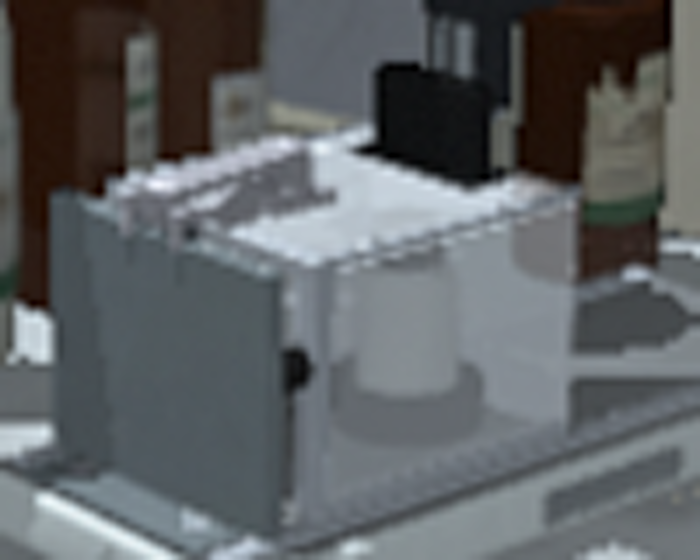

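Call:
step_arm(rows=[[0,0,-2.9,0]])

```text
time_s: 21.05
tool_pos: [0.5987, -0.0355, 0.1463]
tcp_rot: [1.32, 1.125, -1.344]
ft_force: [-3.7, -14.5, 2.3]
finger_gap: -0.002
```

Call:
step_arm(rows=[[0,0,-3.0,0]])

```text
time_s: 21.13
tool_pos: [0.5988, -0.0352, 0.1464]
tcp_rot: [1.317, 1.122, -1.347]
ft_force: [-4.6, -14.8, 1.8]
finger_gap: 0.002
```

Call:
step_arm(rows=[[0,0,-3.1,0]])

```text
time_s: 21.22
tool_pos: [0.5988, -0.0351, 0.1464]
tcp_rot: [1.313, 1.119, -1.35]
ft_force: [-4.4, -14.2, 2.8]
finger_gap: 0.002
```

Call:
step_arm(rows=[[0,0,-3.2,0]])

```text
time_s: 21.3
tool_pos: [0.5988, -0.0349, 0.1465]
tcp_rot: [1.309, 1.116, -1.353]
ft_force: [-4.2, -15.7, 2.4]
finger_gap: -0.002
```

```bash
python3 - <<'E'
from vo import *
to([.5966,-.035,.142],-.155)
f=imaging.grab_frame('side')[:,:,::-1]
cv2.imwrite("pics/v14.png",cv2.resize(f[160:240,270:370],None,fx=7,fy=7,interpolation=cv2.INTER_CUBIC))
E
```

```text
t 21.3 pos [ 0.5988 -0.0349  0.1465] tool shift mm [ 4.5 -2.1  0.4] yaw -0.8402673301178396 F [ -4.2 -15.7   2.4] gap -0.002
```

View pics/v14.png

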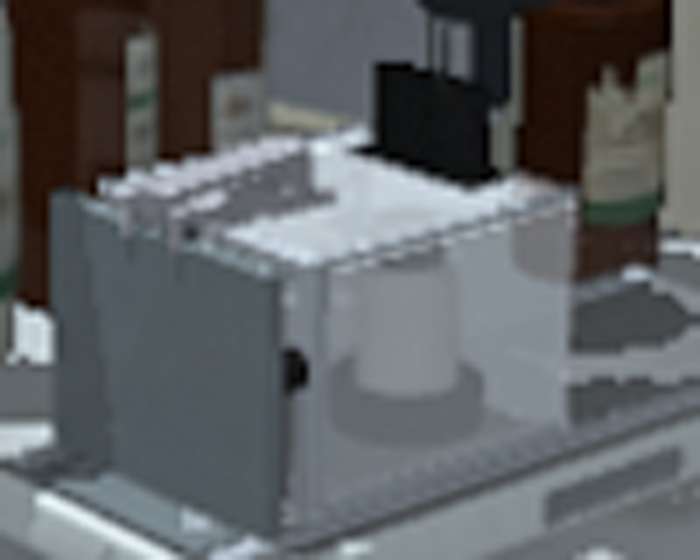

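Call:
step_arm(rows=[[0,0,-3.4,0]])

```text
time_s: 21.43
tool_pos: [0.5989, -0.0346, 0.1465]
tcp_rot: [1.305, 1.112, -1.357]
ft_force: [-4.6, -16.7, 2.6]
finger_gap: -0.0
```

Call:
step_arm(rows=[[0,0,-3.6,0]])

```text
time_s: 21.52
tool_pos: [0.5989, -0.0343, 0.1466]
tcp_rot: [1.301, 1.109, -1.361]
ft_force: [-5.5, -16.3, 2.4]
finger_gap: 0.002
```

Call:
step_arm(rows=[[0,0,-3.8,0]])

```text
time_s: 21.6
tool_pos: [0.5989, -0.0342, 0.1466]
tcp_rot: [1.297, 1.105, -1.365]
ft_force: [-5.5, -19.2, 3.1]
finger_gap: 0.001
```

```bash
python3 - <<'E'
from vo import *
to([.5966,-.035,.142],-.155)
f=imaging.grab_frame('side')[:,:,::-1]
cv2.imwrite("pics/v15.png",cv2.resize(f[160:240,270:370],None,fx=7,fy=7,interpolation=cv2.INTER_CUBIC))
E
```

```text
t 21.6 pos [ 0.5989 -0.0342  0.1466] tool shift mm [ 4.7 -2.1  1. ] yaw -0.9561359564375067 F [ -5.5 -19.2   3.1] gap 0.001
```

View pics/v15.png

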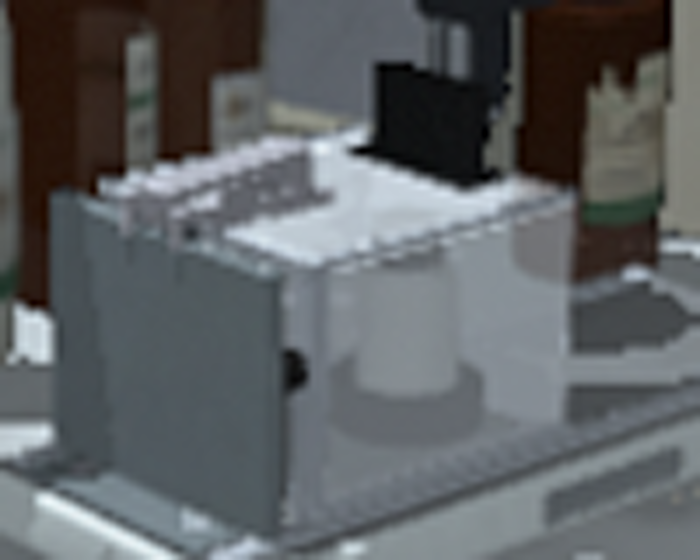

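Call:
step_arm(rows=[[0,0,0,0],[0,0,1,0]])

```text
time_s: 21.82
tool_pos: [0.5983, -0.0375, 0.1466]
tcp_rot: [1.295, 1.102, -1.368]
ft_force: [0.2, -0.7, 0.3]
finger_gap: -0.002
```

Call:
step_arm(rows=[[0,0,1.5,0],[0,0,1.5,0]])

```text
time_s: 21.98
tool_pos: [0.5978, -0.0393, 0.1464]
tcp_rot: [1.297, 1.104, -1.367]
ft_force: [1.1, 0.6, 0.9]
finger_gap: -0.0
```

Call:
step_arm(rows=[[0,0,1.5,0],[0,0,1.5,0]])

```text
time_s: 22.15
tool_pos: [0.5974, -0.0409, 0.1462]
tcp_rot: [1.298, 1.106, -1.366]
ft_force: [0.1, -0.4, 1.0]
finger_gap: -0.001
```

```bash
python3 - <<'E'
from vo import *
to([.5966,-.035,.142],-.155)
f=imaging.grab_frame('side')[:,:,::-1]
cv2.imwrite("pics/side16.png",f)
cv2.imwrite("pics/v16.png",cv2.resize(f[160:240,270:370],None,fx=7,fy=7,interpolation=cv2.INTER_CUBIC))
E
```

```text
t 22.15 pos [ 0.5974 -0.0409  0.1462] tool shift mm [ 4.  -1.7 -5.9] yaw -1.0153312436274433 F [ 0.1 -0.4  1. ] gap -0.001
```

View pics/v16.png

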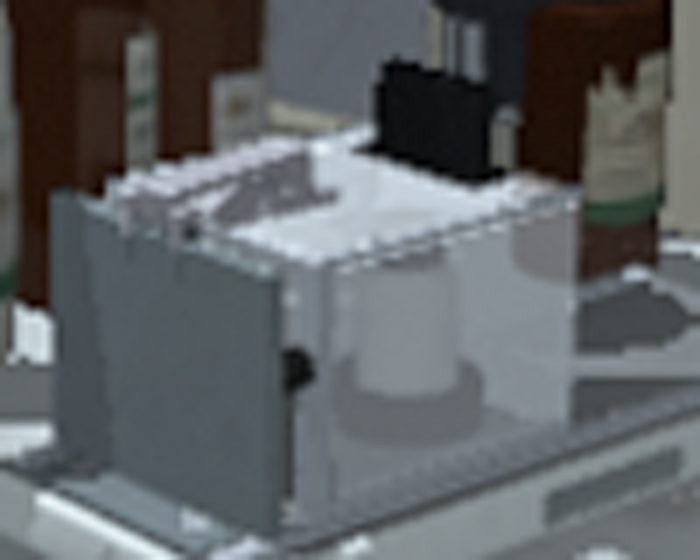

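```bash
python3 - <<'E'
import cv2,numpy as np
a=cv2.imread("pics/side9.png")[160:190,280:330]
v=cv2.resize(cv2.imread("pics/v12.png"),(150,120),interpolation=cv2.INTER_AREA)[40:70,10:60]
g=lambda n:cv2.resize(cv2.imread(n),(100,80),interpolation=cv2.INTER_AREA)[0:30,10:60]
c=[a,v,g("pics/v13.png"),g("pics/v15.png"),cv2.imread("pics/side16.png")[160:190,280:330]]
b=[cv2.resize(x,None,fx=7.8,fy=7.8,interpolation=cv2.INTER_CUBIC) for x in c]; b.insert(1,b[0]*0)
b[1]=b[4].copy()
cv2.imwrite("pics/lat.png",cv2.resize(np.vstack([np.hstack([b[0],b[2]]),np.hstack([b[3],b[4]]),np.hstack([b[5],b[5]])]),(700,600)))
E
```

```text
(no output)
```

View pics/lat.png

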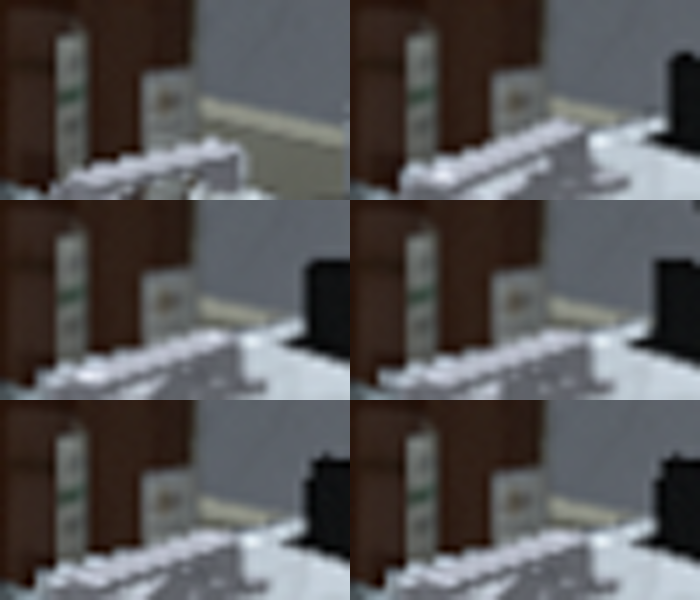

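The latch tip rows are about 140 at rest, 120 on the ridge and 130 now. That is half lift, so the latch has dropped in, and it stayed put with no push. Next I'll retreat and verify.

Call:
step_arm(rows=[[0,0,6,0],[0,0,8,0],[-5,0,6,0],[-12,0,0,0],[-20,0,0,0]])

```text
time_s: 22.62
tool_pos: [0.5919, -0.0613, 0.1811]
tcp_rot: [1.294, 1.114, -1.372]
ft_force: [-0.6, -0.5, 0.2]
finger_gap: -0.004
```

Call:
step_arm(rows=[[-25,0,5,0],[-25,0,10,0],[-25,0,15,0],[-10,0,20,0],[0,0,20,0]])

```text
time_s: 23.03
tool_pos: [0.5824, -0.1292, 0.2784]
tcp_rot: [1.295, 1.111, -1.365]
ft_force: [0.4, -0.2, 0.5]
finger_gap: 0.001
```

Call:
step_arm(rows=[[0,-10,25,0],[0,-20,25,0],[0,-20,25,0],[0,-10,15,0],[0,0,0,0]])

```text
time_s: 23.45
tool_pos: [0.5042, -0.2172, 0.2873]
tcp_rot: [1.298, 1.101, -1.365]
ft_force: [-0.0, 0.8, -0.1]
finger_gap: 0.003
```

Call:
step_arm(rows=[[0,0,0,0],[0,0,0,0]])

```text
time_s: 23.62
tool_pos: [0.5036, -0.2186, 0.2885]
tcp_rot: [1.301, 1.098, -1.366]
ft_force: [-0.2, 0.5, 0.3]
finger_gap: 0.002
```

```bash
python3 - <<'E'
from vo import *
to([.5966,-.035,.142],-.155)
f=imaging.grab_frame('side')[:,:,::-1]
cv2.imwrite("pics/side17.png",f)
b=cv2.imread("pics/side16.png")
r=lambda x:cv2.resize(x[160:240,270:370],None,fx=4,fy=4,interpolation=cv2.INTER_CUBIC)
cv2.imwrite("pics/v17.png",np.hstack([r(b),r(f)]))
cv2.imwrite("pics/v18.png",f)
g=imaging.grab_frame('top')[:,:,::-1];cv2.imwrite("pics/top17.png",g)
E
```

```text
t 23.6167 pos [ 0.5036 -0.2186  0.2885] tool shift mm [ 137.5   60.4 -203.1] yaw -1.243531326905412 F [-0.2  0.5  0.3] gap 0.002
```

View pics/v17.png

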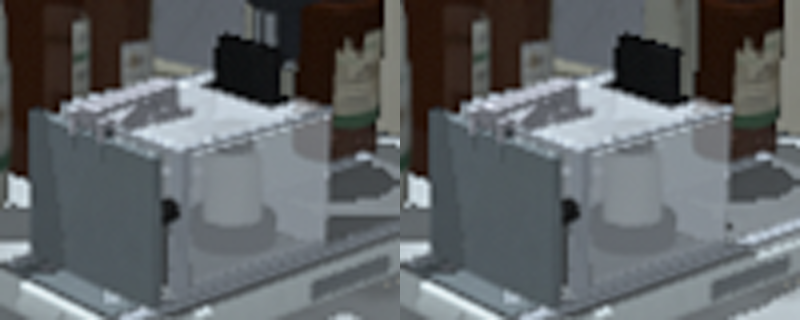

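View pics/v18.png

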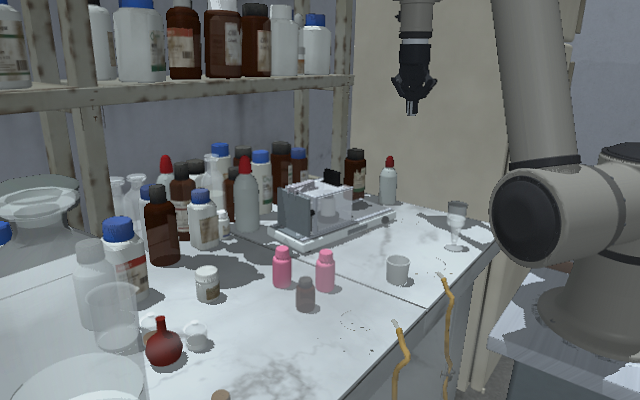

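View pics/top17.png

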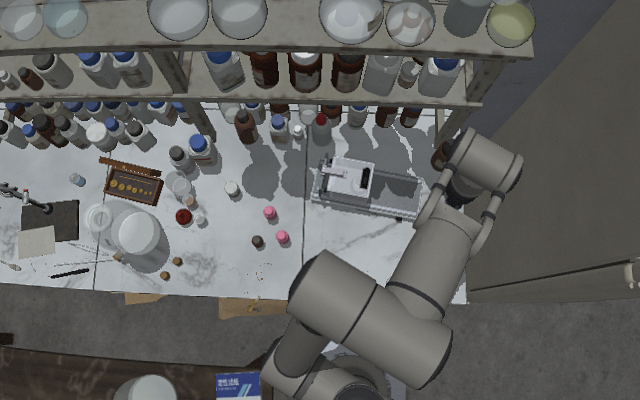

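The guard and latch have not moved since the push was released. The bystanders are still at (207,283) and (305,293). Handing in.

```bash
python3 -c "
from station import job; print(job.finish_job())"
```

```text
the job is handed in; nothing more can be done
None
```

The sample vial is standing upright in the mixer's holder, the guard is shut, and the latch appears to have dropped in. I handed the job in at about 24 s; the system gives no verdict.

**Vial:** I let go of it in the holder with the guard still open. The side view showed it upright and centred in the ring to within about 2 mm. It still looked upright through the shut guard.

**Guard:** I pushed the guard's fin with closed fingers. Wrist force read about 20 N at most, against the 25 N limit. That figure comes from readings at the end of each call, so a brief higher peak could have been missed.

**Latch:** I never read the latch angle directly; I judged it from the pictures. Its tip sits about halfway between rest and full lift, which fits "dropped in". When I eased off, the guard came back by a few millimetres and stopped. My rough estimate of that resting spot lay between the expected latched and unlatched positions. After that, it did not move as the arm withdrew.

**Other checks:** The short vial and squat jar are at the same pixels as at the start, and the robot is clear of everything. The side and top cameras disagreed by 3–4 mm, so I aligned the vial and holder by comparing them within the same camera.

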